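# Close the steeping jars and start the infusion timer

## Robot

A 6-joint arm with a two-finger parallel gripper is mounted at the origin on a cart in front of the work surface, level with it; the furniture and walls round the work are solid. World frame = base frame: x ahead of the robot, y to its left, z up, the work surface at z = 0. Lengths are in m, angles in rad, forces in N, time in s.
With the tool pointing down it reaches from about 0.325 to 0.775 m from the base axis. Payload 5.5 kg.
Tool frame: the origin (TCP) lies at the very end of the fingers, on their centre line; the grasp point (between the pads) lies 19 mm behind it (robot.grip_depth is the x of the grasp point in the tool frame, in m); x points along the fingers, z is the direction in which the jaws open and shut, and the axes are right-handed (so a half turn about x gives the same grasp; the last joint's range is limited). The gripper opens to 88 mm and grips with 3 to 60 N. Pads are 20 mm wide; open, the fingers measure 115 mm over their backs; the gripper's body (75 mm by 178 mm) begins 61 mm behind the grasp point.
Start: joints at [-1.223, 0.091, 1.231, -0, 1.82, -0.057], TCP at [0.236, -0.552, 0.223] pointing down, gripper open.
Joint ranges: [-2.87, 2.87], [-0.86, 2.18], [0.17, 2.46], [-1.51, 4.65], [0.06, 2.69], [-2.65, 2.65]. Speed limits (rad/s): [2.57, 2.57, 3.01, 3.14, 3.14, 3.14].

## Interface

Orientations are given as a rotation vector (axis times angle).
In Python, from plant import robot gives the robot as it stands. The module is installed in compiled form; this text tells all that it offers.
- The arm moves only by the tool carry_out, never from a script. Its argument "commands" is a list of rows, each an object with "dp": the shift along the tool's x, y, z in units of 25 mm (1.0 is 25 mm), a list of three; "twist": the turn about the tool's x in rad; "grip": the closure, from -1 (fully open) to 1 (shut). In form: [{"dp": [dx, dy, dz], "twist": twist, "grip": grip}, ...]. A call has exactly 8 rows; each row shifts and turns the commanded pose from where the row before left it, along the tool's axes as they then stand; what a row does not reach is not made up. A row lasts 1/10 s, in which the tool goes at most 50 mm and 8.59 degrees, less where a joint would pass 70% of its speed; a pose out of reach is approached as far as the arm can. A call is refused whole if a number of a shift passes 1 or a number of a turn 0.15, either way. A call with a gripper value outside its range is refused whole. The fingers move at their own pace and stop on an object; "force" is the grip in N (left out, the last holds). Time passes only in rows, so rows that do not move let the fingers close, or fill a call up. It gives the time, the measured TCP pose, the force and the opening at its end, in the units of the state.
- robot.sense(): the state, without advancing time (a new reading comes with each control period).
- robot.grab_frame(name): name is "scene" or "side" or "wrist"; returns a dict with "pixels" (400x640x3 uint8, red, green, blue), "range_z" (400x640 float32, m along the optical axis (not along the pixel's ray), 0 where there is no reading), "fx", "fy", "cx", "cy" (pixels), "position" and "orientation" of the camera in the world; the wrist camera has in their place "mount" (4x4, takes a point from camera to tool coordinates, whose origin is the TCP and whose axes are the tool frame's). Camera axes: x right, y down, z forward; pixel columns grow to the right and rows downward; lengths in m; the calibration is good to about 2 mm. The wrist camera is an equidistant fisheye: a pixel r from the principal point sees the ray r / f radians off the axis. A picture is of the moment at which its call begins: read the wrist's pose just before it.
- robot.hand_in(): hands the job in, once; it reports no verdict.
Trained networks look in a picture, given as the dict that the camera call returned (one of the last four; its "shot" number tells which), for a name from the list of things; names that differ only in an ending like _2 or _b are one class to them, and where a whole thing is asked for, a point or a joint stands for the part that bears it (a point fixed in the world has none). Each returns a list of dicts, best first, with "p" (0 to 1); they miss things now and then, are a little off and sometimes report something else, mostly with a low value. They report only what shows in the picture. A call takes as long as a camera call. They do not tell look-alikes from the thing itself.
- robot.search_frame(thing, picture): "position" ([x, y, z] in m, in world coordinates, good to about 4 mm: the middle of the surface that is visible of it).
- robot.masks_of(thing, picture): "region" (400x640 bool, what is visible of it).
The state is a dict: "clock": time; "joint_positions": joint angles; "joint_velocities": joint speeds; "joint_torque": joint torques, N m; "ee_pos": TCP position; "tcp_rot": TCP orientation; "ft_force": force on the tool from outside, world axes, zero at the start; "ft_torque": the same for the moment, N m; "width": opening from 0.0 (shut) to 1.0 (fully open).
Only numpy, scipy, OpenCV 4.12 (cv2) and the standard library are available. Lean on these libraries where they do the work, as an engineer would, in place of code of your own. Each camera call takes 0.05 s, during which the arm holds its last target. There are 200 camera calls.

## Task

Get the cold brew steeping: put a stopper fully home in the mouth of every jar, and turn only the narrow inner knob of the timer's double dial until its white line points at the long bar, without moving the wide outer ring. Only then press the start button right down; stand the spare stoppers upright in the wooden tray (before or after), and leave the things around as they are.

Things in the scene. Friction and masses are not known exactly. Their poses are not given: they have to be found in the camera images.
- timer: Infusion timer: white box 120 x 190 x 45 mm (long side along its y), fixed; origin at the centre of its underside, its front faces -x. On the top, in its own frame, the double dial at y = +38 mm, the start button at y = -56 mm.
- inner (a joint): Steep-time knob: narrow inner knob of the double dial, ribbed black cylinder 33 mm across, 46 mm proud of the outer ring; white line from the middle of its top to its rim. rad, grows clockwise seen from above; 0 = the line points at the long bar, -1.5 = still 1.5 rad clockwise to go. Stops at -3.9 and 0.8; light friction (0.03 N m), stays where it is left.
- inner_grip (a point): Point on the vertical axis of the inner knob, 28 mm above its lower end and so 30 mm above the top face of the outer ring, 16 mm below the knob's top: the height to grip it. Its x axis turns with the knob and points away from the white line.
- ring (a joint): Outer ring of the same dial (pre-chill setting): grey, 75 mm across its ribs, 14 mm high, around and below the inner knob. It turns at a touch (0.012 N m) and must be left as it is. Value in rad, clockwise positive.
- ring_mark (a point): White mark on the top face of the outer ring, 30 mm from the dial's axis.
- long_bar (a point): The long black bar on the top of the box in front of the dial, 15 x 5 mm, 50 mm from the dial's axis: where the inner knob's line is to point. The other marks of the scale are short and thin.
- start (a joint): Start button, white, 28 mm across, on the right half of the box. Value in m: 0 = up, 0.006 = fully down (5 N); springs back.
- start_top (a point): Centre of the top face of the start button; it is pressed straight down by 6 mm.
- tray_in (a point): Centre of the inner floor of the shallow wooden stopper tray: 100 x 180 mm outside (long side along this point's y), walls 4 mm thick, 25 mm high, fixed to the table. Two stoppers stand in it side by side along y, 43 mm either side of the centre.
- jar_1_mouth (a point): Centre of the mouth of a white stoneware jar, at the height of its rim: jar 84 mm across, 78 mm high, mouth 62 mm wide inside, 72 mm over the rim; 0.7 kg, loose, upright. Some starts have only two of the three jars (None: absent).
- jar_2_mouth (a point): Centre of the mouth of a white stoneware jar, at the height of its rim: jar 84 mm across, 78 mm high, mouth 62 mm wide inside, 72 mm over the rim; 0.7 kg, loose, upright. Some starts have only two of the three jars (None: absent).
- jar_3_mouth (a point): Centre of the mouth of a white stoneware jar, at the height of its rim: jar 84 mm across, 78 mm high, mouth 62 mm wide inside, 72 mm over the rim; 0.7 kg, loose, upright. Some starts have only two of the three jars (None: absent).
- stopper_1_mid (a point): Middle of a stopper, 31 mm above its foot, z along it. From the foot: tapered cork 22 mm high, 48 mm across near the foot, 57 mm at the top; wooden flange 68 mm across, 6 mm thick; round wooden knob 30 mm across, 34 mm high, to grip (its middle is 14 mm above this point). 62 mm high, 70 g. Seated, the flange lies on the rim and this point is 9 mm above it. All four alike.
- stopper_2_mid (a point): Middle of a stopper, 31 mm above its foot, z along it. From the foot: tapered cork 22 mm high, 48 mm across near the foot, 57 mm at the top; wooden flange 68 mm across, 6 mm thick; round wooden knob 30 mm across, 34 mm high, to grip (its middle is 14 mm above this point). 62 mm high, 70 g. Seated, the flange lies on the rim and this point is 9 mm above it. All four alike.
- stopper_3_mid (a point): Middle of a stopper, 31 mm above its foot, z along it. From the foot: tapered cork 22 mm high, 48 mm across near the foot, 57 mm at the top; wooden flange 68 mm across, 6 mm thick; round wooden knob 30 mm across, 34 mm high, to grip (its middle is 14 mm above this point). 62 mm high, 70 g. Seated, the flange lies on the rim and this point is 9 mm above it. All four alike.
- stopper_4_mid (a point): Middle of a stopper, 31 mm above its foot, z along it. From the foot: tapered cork 22 mm high, 48 mm across near the foot, 57 mm at the top; wooden flange 68 mm across, 6 mm thick; round wooden knob 30 mm across, 34 mm high, to grip (its middle is 14 mm above this point). 62 mm high, 70 g. Seated, the flange lies on the rim and this point is 9 mm above it. All four alike.
- tin: Bystander: a flat pocket tin; origin at the centre of its underside. Leave it alone.
- jug: Bystander: a small steel jug; origin at the centre of its underside. Leave it alone.
- lids: Bystander: a stack of black cup lids; origin at the centre of its underside. Leave it alone.
Not all that is in view belongs to the job. Leave any red look-alike of the part that bears stopper_1_mid alone.

How it is judged:
On the way, in this order (a step that is already met when the one before it is completed fails the run):
1. every jar has a stopper fully home and the inner knob's line points at the long bar (angle between each of jar_1_mouth, jar_2_mouth, jar_3_mouth's own z axis and vertical below 0.1 rad and ((horizontal distance between stopper_1_mid and jar_1_mouth below 0.006 m and z of stopper_1_mid in the frame of jar_1_mouth between 0.005 and 0.013 m and angle between stopper_1_mid's own z axis and vertical below 0.12 rad) or (horizontal distance between stopper_2_mid and jar_1_mouth below 0.006 m and z of stopper_2_mid in the frame of jar_1_mouth between 0.005 and 0.013 m and angle between stopper_2_mid's own z axis and vertical below 0.12 rad) or (horizontal distance between stopper_3_mid and jar_1_mouth below 0.006 m and z of stopper_3_mid in the frame of jar_1_mouth between 0.005 and 0.013 m and angle between stopper_3_mid's own z axis and vertical below 0.12 rad) or (horizontal distance between stopper_4_mid and jar_1_mouth below 0.006 m and z of stopper_4_mid in the frame of jar_1_mouth between 0.005 and 0.013 m and angle between stopper_4_mid's own z axis and vertical below 0.12 rad)) and ((horizontal distance between stopper_1_mid and jar_2_mouth below 0.006 m and z of stopper_1_mid in the frame of jar_2_mouth between 0.005 and 0.013 m and angle between stopper_1_mid's own z axis and vertical below 0.12 rad) or (horizontal distance between stopper_2_mid and jar_2_mouth below 0.006 m and z of stopper_2_mid in the frame of jar_2_mouth between 0.005 and 0.013 m and angle between stopper_2_mid's own z axis and vertical below 0.12 rad) or (horizontal distance between stopper_3_mid and jar_2_mouth below 0.006 m and z of stopper_3_mid in the frame of jar_2_mouth between 0.005 and 0.013 m and angle between stopper_3_mid's own z axis and vertical below 0.12 rad) or (horizontal distance between stopper_4_mid and jar_2_mouth below 0.006 m and z of stopper_4_mid in the frame of jar_2_mouth between 0.005 and 0.013 m and angle between stopper_4_mid's own z axis and vertical below 0.12 rad)) and ((horizontal distance between stopper_1_mid and jar_3_mouth below 0.006 m and z of stopper_1_mid in the frame of jar_3_mouth between 0.005 and 0.013 m and angle between stopper_1_mid's own z axis and vertical below 0.12 rad) or (horizontal distance between stopper_2_mid and jar_3_mouth below 0.006 m and z of stopper_2_mid in the frame of jar_3_mouth between 0.005 and 0.013 m and angle between stopper_2_mid's own z axis and vertical below 0.12 rad) or (horizontal distance between stopper_3_mid and jar_3_mouth below 0.006 m and z of stopper_3_mid in the frame of jar_3_mouth between 0.005 and 0.013 m and angle between stopper_3_mid's own z axis and vertical below 0.12 rad) or (horizontal distance between stopper_4_mid and jar_3_mouth below 0.006 m and z of stopper_4_mid in the frame of jar_3_mouth between 0.005 and 0.013 m and angle between stopper_4_mid's own z axis and vertical below 0.12 rad)) and value of joint inner between -0.12 and 0.12 rad), for 0.3 s.
2. the start button is pressed down (value of joint start above 0.0045 m), for 0.1 s.
At the end, for the whole second after the job is handed in: Each jar upright with a stopper in it: centred within 6 mm, upright within 0.12 rad, middle 5-13 mm above the rim. Other stoppers upright inside the tray walls. Inner knob within 0.12 rad of the long bar, ring mark within 4 mm of its start, button up (all of step 1 and distance of ring_mark from where it was at the start of the episode below 0.004 m and value of joint start below 0.001 m and angle between each of stopper_1_mid, stopper_2_mid, stopper_3_mid, stopper_4_mid's own z axis and vertical below 0.12 rad and ((x of stopper_1_mid in the frame of tray_in between -0.045 and 0.045 m and y of stopper_1_mid in the frame of tray_in between -0.085 and 0.085 m and height (world z) of stopper_1_mid below 0.05 m) or height (world z) of stopper_1_mid between 0.08 and 0.093 m) and ((x of stopper_2_mid in the frame of tray_in between -0.045 and 0.045 m and y of stopper_2_mid in the frame of tray_in between -0.085 and 0.085 m and height (world z) of stopper_2_mid below 0.05 m) or height (world z) of stopper_2_mid between 0.08 and 0.093 m) and ((x of stopper_3_mid in the frame of tray_in between -0.045 and 0.045 m and y of stopper_3_mid in the frame of tray_in between -0.085 and 0.085 m and height (world z) of stopper_3_mid below 0.05 m) or height (world z) of stopper_3_mid between 0.08 and 0.093 m) and ((x of stopper_4_mid in the frame of tray_in between -0.045 and 0.045 m and y of stopper_4_mid in the frame of tray_in between -0.085 and 0.085 m and height (world z) of stopper_4_mid below 0.05 m) or height (world z) of stopper_4_mid between 0.08 and 0.093 m)); the robot touches nothing.
It fails at once if the outer ring is turned (its mark moves more than 4 mm) (distance of ring_mark from where it was at the start of the episode above 0.004 m).
It fails at once if the flat pocket tin is pushed away by more than 3 cm (distance of tin from where it was at the start of the episode above 0.03 m).
It fails at once if the small steel jug is pushed away by more than 3 cm (distance of jug from where it was at the start of the episode above 0.03 m).
It fails at once if the stack of black cup lids is pushed away by more than 3 cm (distance of lids from where it was at the start of the episode above 0.03 m).
Of jar_1, jar_2, jar_3 only 2 to 3 are there at a start; the rules pass over those that are not, and their reading is None.
At some moment in a run one of stopper_1, stopper_2, stopper_3, stopper_4 may be knocked a few centimetres aside while the robot is not near it.
It also fails if it takes over 192 s, if anything falls off the work surface, if the arm or the gripper's body presses on something with over 40 N, if the wrist force passes 120 N, or if a joint passes its speed limit or range.

## Working session

There is one attempt and no reset: what is moved stays moved. The work goes in short steps, Python scripts to look and compute and a tool call to move; the robot and the scene stay as the last step left them, time stands still between calls to the robot, and variables do not carry over. Pictures are saved under pics/ and viewed, about 12 in all and at most 16, crops included, and the job is handed in when it is done.

Besides the shell and the picture viewer there is one more tool, called after "Call:" as name(argument=value, ...), one argument or row to a line, values as JSON. carry_out: Moves the arm, as the interface text tells. Its arguments: {"type":"object","properties":{"commands":{"type":"array"},"force":{"type":"number"}},"required":["commands"]}

```bash
mkdir -p pics
cat > h.py <<'E'
import numpy as np, cv2
from scipy.spatial.transform import Rotation as R
from plant import robot
def save(f,name,crop=None,scale=1):
    im=f["pixels"][:,:,::-1]
    if crop: im=im[crop[1]:crop[3],crop[0]:crop[2]]
    if scale!=1: im=cv2.resize(im,None,fx=scale,fy=scale,interpolation=cv2.INTER_CUBIC)
    cv2.imwrite("pics/"+name,im)
def rot(o):
    o=np.array(o,float)
    if o.shape==(3,3): return o
    return (R.from_rotvec(o) if o.size==3 else R.from_quat(o)).as_matrix()
def world(f,u,v,z=None):
    d=f["range_z"][v,u] if z is None else z
    return rot(f["orientation"])@np.array([(u-f["cx"])/f["fx"]*d,(v-f["cy"])/f["fy"]*d,d])+np.array(f["position"])
def cloud(f):
    d=f["range_z"]; v,u=np.mgrid[0:400,0:640]
    P=np.stack([(u-f["cx"])/f["fx"]*d,(v-f["cy"])/f["fy"]*d,d],-1)
    return P@rot(f["orientation"]).T+np.array(f["position"])
E
python3 - <<'E'
from h import *
print(robot.sense(), robot.grip_depth)
for n in("scene","side"):
    f=robot.grab_frame(n); save(f,n+"0.png"); print(n,f["position"],f["orientation"],f["fx"])
    for t in("timer","inner_grip","ring_mark","long_bar","start_top","tray_in","jar_1_mouth","stopper_1_mid","tin","jug","lids"):
        try: print(t,[(np.round(r["position"],3).tolist(),round(r["p"],2)) for r in robot.search_frame(t,f)])
        except Exception as e: print(t,e)
E
```

```text
{'clock': 0.0, 'joint_positions': array([-1.22269950e+00,  9.18235668e-02,  1.23189205e+00, -3.96922963e-05,
        1.81975786e+00, -5.67056750e-02]), 'joint_velocities': array([ 3.29890644e-04,  2.26002186e-03, -2.14997417e-04, -4.72255987e-04,
       -7.35903652e-05, -1.26654336e-03]), 'joint_torque': array([-1.95492852e-03, -4.46445894e+01, -4.06455195e+01,  6.94769947e-02,
        2.90397898e-02, -1.33130516e-04]), 'ee_pos': array([ 0.23618614, -0.55124248,  0.22152451]), 'tcp_rot': array([ 0.9071667 ,  1.37550356, -0.90536924]), 'ft_force': array([-0.04868604, -0.70748763, -0.45560246]), 'ft_torque': array([0.0225272 , 0.0574954 , 0.00564655]), 'width': 0.9987467487332463} -0.0187
scene [-0.11562993  0.99457042  0.77883786] [-0.64495812  2.41570739 -1.38657965] 404.92775707421487
timer [([0.553, -0.228, 0.045], 0.71)]
inner_grip [([0.582, -0.225, 0.09], 0.44)]
ring_mark [([0.567, -0.218, 0.057], 0.68)]
long_bar [([0.554, -0.226, 0.044], 0.8), ([0.579, -0.22, 0.088], 0.42), ([0.36, -0.266, 0.002], 0.37)]
start_top []
tray_in [([0.359, -0.264, -0.002], 0.93)]
jar_1_mouth [([0.582
[... 185 characters left out ...]
.013], 0.79)]
jug [([0.351, 0.325, 0.048], 0.79)]
lids [([0.711, -0.157, 0.035], 0.59), ([0.582, -0.057, 0.047], 0.58)]
side [-0.01425587 -1.37764273  0.73066248] [-1.94651251  0.37385104 -0.24801221] 489.0799016161883
timer [([0.56, -0.29, 0.043], 0.86)]
inner_grip [([0.571, -0.252, 0.09], 0.55)]
ring_mark [([0.569, -0.256, 0.058], 0.59)]
long_bar [([0.562, -0.288, 0.041], 0.59)]
start_top [([0.569, -0.259, 0.057], 0.7), ([0.558, -0.332, 0.07], 0.57)]
tray_in [([0.344, -0.278, -0.001], 0.77)]
jar_1_mouth [([0.581, -0.114, 0.05], 0.86)]
stopper_1_mid [([0.576, 0.248, 0.026], 0.58)]
tin []
jug [([0.354, 0.29, 0.052], 0.67), ([0.564, -0.286, 0.046], 0.58)]
lids [([0.704, -0.198, 0.035], 0.94)]
```

View pics/scene0.png

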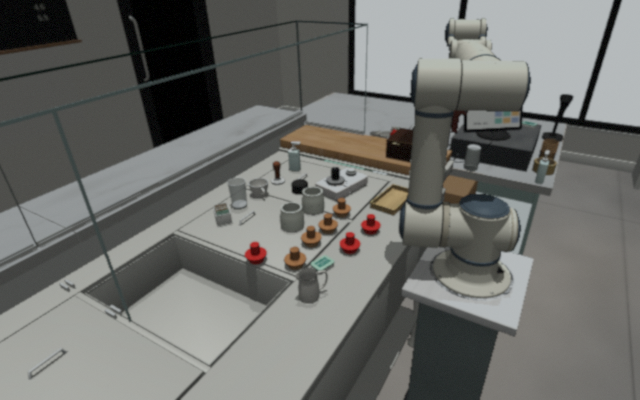

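View pics/side0.png

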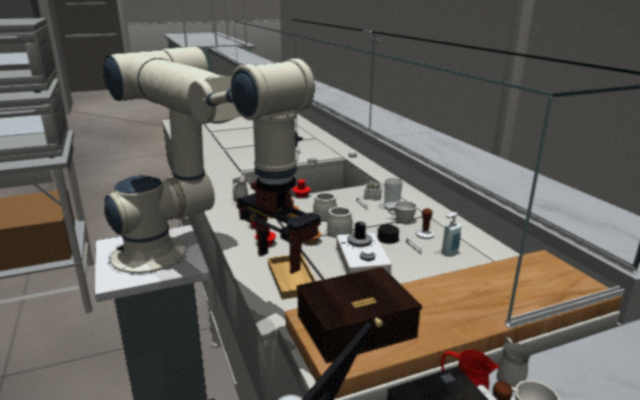

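The scene view shows four brown stoppers at (342,207), (327,223), (311,236) and (295,258). There are red look-alikes at (256,253), (350,243) and (371,224). Two jars stand at (292,217) and (313,200), the timer is at (342,182) and the tray at (393,198). The side view agrees: two jars, timer at (362,250), tray at (290,275). Next I'll measure using depth.

```bash
cat > m.py <<'E'
from h import *
from scipy import ndimage
def circ(xy):
    A=np.c_[2*xy,np.ones(len(xy))]; s=np.linalg.lstsq(A,(xy**2).sum(1),rcond=None)[0]
    return s[:2],np.sqrt(s[2]+s[:2]@s[:2])
if __name__=="__main__":
    for n in("scene","side"):
        f=robot.grab_frame(n); P=cloud(f); np.save(n+".npy",P); hsv=cv2.cvtColor(f["pixels"],cv2.COLOR_RGB2HSV).astype(int)
        ok=(P[...,0]>.25)&(P[...,0]<.85)&(abs(P[...,1])<.5)&(P[...,2]>.004)&(P[...,2]<.2)&(f["range_z"]>0)
        br=ok&(hsv[...,0]>=6)&(hsv[...,0]<=20)&(hsv[...,1]>120)
        red=ok&((hsv[...,0]<4)|(hsv[...,0]>175))&(hsv[...,1]>150)
        for nm,m in(("brown",br),("red",red)):
            l,k=ndimage.label(m)
            for i in range(1,k+1):
                q=P[l==i]
                if len(q)<25: continue
                t=q[q[:,2]>q[:,2].max()-.006]
                print(n,nm,len(q),"px",np.round(np.argwhere(l==i).mean(0)[::-1]),"top",t.mean(0).round(3),"ext",q.min(0).round(3),q.max(0).round(3))
        # jars: rim points
        for r in robot.masks_of("jar_1_mouth",f):
            q=P[r["region"]]; q=q[(q[:,2]>.072)&(q[:,2]<.086)]
            if len(q)>8: print(n,"jar",round(r["p"],2),len(q),circ(q[:,:2]),q[:,:2].mean(0).round(3), np.percentile(q[:,2],[5,50,95]).round(3))
        for t in("inner_grip","ring_mark","start_top","timer","lids","jug","tin"):
            for r in robot.masks_of(t,f)[:2]:
                q=P[r["region"]]; print(n,t,round(r["p"],2),len(q),np.median(q,0).round(3),np.percentile(q,3,axis=0).round(3),np.percentile(q,97,axis=0).round(3))
E
python3 m.py
```

```text
scene brown 51 px [333. 153.] top [ 0.74  -0.488  0.05 ] ext [ 0.704 -0.495  0.024] [ 0.77  -0.481  0.052]
scene brown 45 px [347. 157.] top [ 0.652 -0.484  0.051] ext [ 0.636 -0.494  0.024] [ 0.684 -0.479  0.054]
scene brown 44 px [276. 168.] top [ 0.834 -0.192  0.091] ext [ 0.824 -0.201  0.032] [ 0.841 -0.18   0.094]
scene brown 157 px [341. 208.] top [ 0.48  -0.094  0.062] ext [ 0.448 -0.125  0.013] [ 0.508 -0.063  0.065]
scene brown 195 px [328. 224.] top [0.47  0.016 0.061] ext [ 0.442 -0.014  0.013] [0.499 0.046 0.064]
scene brown 215 px [311. 237.] top [0.479 0.109 0.061] ext [0.449 0.073 0.013] [0.511 0.138 0.063]
scene brown 260 px [295. 258.] top [0.462 0.226 0.062] ext [0.432 0.192 0.013] [0.491 0.256 0.065]
scene red 218 px [370. 225.] top [ 0.346 -0.052  0.059] ext [ 0.316 -0.089  0.005] [ 0.376 -0.022  0.061]
scene red 260 px [350. 243.] top [0.356 0.075 0.059] ext [0.327 0.04  0.007] [0.387 0.107 0.062]
scene red 285 px [255. 254.] top [0.582 0.263 0.062] ext [0.551 0.229 0.006] [0.615 0.294 0.064]
scene jar 0.7 124 (array([0.35626292, 0.3106713 ]), np.float64(0.028724
[... 1548 characters left out ...]
 0.349 -0.094  0.005] [ 0.378 -0.041  0.059]
side jar 0.79 113 (array([ 0.5913502 , -0.08413057]), np.float64(0.033502468610377)) [ 0.591 -0.087] [0.073 0.077 0.081]
side inner_grip 0.62 155 [ 0.577 -0.25   0.094] [ 0.567 -0.259  0.069] [ 0.592 -0.233  0.109]
side ring_mark 0.7 248 [ 0.573 -0.256  0.06 ] [ 0.549 -0.276  0.047] [ 0.614 -0.215  0.067]
side start_top 0.42 62 [ 0.56  -0.334  0.066] [ 0.55  -0.343  0.058] [ 0.574 -0.319  0.071]
side timer 0.71 1778 [ 0.563 -0.289  0.047] [ 0.503 -0.377  0.021] [ 0.633 -0.194  0.104]
side timer 0.49 251 [ 0.572 -0.257  0.06 ] [ 0.549 -0.276  0.047] [ 0.614 -0.218  0.065]
side jug 0.57 304 [0.356 0.289 0.057] [0.326 0.266 0.01 ] [0.383 0.344 0.082]
```

```bash
cat > w.py <<'E'
from h import *
def wshot():
    s=robot.sense(); f=robot.grab_frame("wrist"); Rt=rot(s["tcp_rot"]); M=np.array(f["mount"])
    f["T"]=np.block([[Rt@M[:3,:3],(Rt@M[:3,3]+s["ee_pos"])[:,None]],[np.zeros((1,3)),np.ones((1,1))]])
    v,u=np.mgrid[0:400,0:640]; x=(u-f["cx"])/f["fx"]; y=(v-f["cy"])/f["fy"]; r=np.hypot(x,y); k=np.tan(np.minimum(r,1.5))/np.maximum(r,1e-9)
    d=f["range_z"]; C=np.stack([x*k*d,y*k*d,d],-1)
    f["P"]=C@f["T"][:3,:3].T+f["T"][:3,3]; f["ok"]=(d>0)&(r<1.4)
    return f
def proj(f,p):
    c=np.linalg.inv(f["T"])@np.r_[p,1]; r=np.hypot(c[0],c[1]); a=np.arctan2(r,c[2])
    return f["cx"]+f["fx"]*a*c[0]/max(r,1e-9), f["cy"]+f["fy"]*a*c[1]/max(r,1e-9)
def plan(p,yaw=None):
    """rows of dp units, tool axes, to bring TCP to p"""
    s=robot.sense(); Rt=rot(s["tcp_rot"]); print("tcp",s["ee_pos"].round(4),"zaxis",Rt[:,2].round(3),"yaxis",Rt[:,1].round(3),"xaxis",Rt[:,0].round(3),"F",s["ft_force"].round(1),"w",round(s["width"]*88,1),"t",round(s["clock"],2))
    d=Rt.T@(np.array(p)-s["ee_pos"])/.025
    print("dp units total",d.round(2),"per row/8",(d/8).round(3))
E
python3 -c "
from w import *
plan([.47,-.15,.30]); f=wshot(); print(f['mount'],f['fx'],f['cx'],f['cy']); print(robot.sense()['joint_positions'][5])"
```

```text
tcp [ 0.2363 -0.5515  0.2226] zaxis [ 0.394 -0.919 -0.   ] yaxis [0.919 0.394 0.   ] xaxis [ 0.  0. -1.] F [ 0.2 -0.2  0.3] w 88.1 t 2.1
dp units total [ -3.09  14.92 -11.08] per row/8 [-0.387  1.865 -1.385]
[[ 5.35371795e-04 -3.01017267e-01  9.53618539e-01 -1.61376158e-01]
 [-1.49173549e-03 -9.53617855e-01 -3.01016214e-01  8.24954855e-02]
 [ 9.99998744e-01 -1.26139103e-03 -9.59578243e-04  1.55733975e-06]
 [ 0.00000000e+00  0.00000000e+00  0.00000000e+00  1.00000000e+00]] 309.70691628693146 324.26858474358386 200.4388093560667
-0.05667640212121342
```

Call:
carry_out(
  commands=[
    {"dp": [-1,0,0],"twist": 0.135,"grip": -1},
    {"dp": [-1,0,0],"twist": 0.135,"grip": -1},
    {"dp": [-1,0,0],"twist": 0.135,"grip": -1},
    {"dp": [-1,0.5,-1],"twist": 0,"grip": -1},
    {"dp": [0,0.5,-1],"twist": 0,"grip": -1},
    {"dp": [0,0.5,-1],"twist": 0,"grip": -1},
    {"dp": [0,0.5,-1],"twist": 0,"grip": -1},
    {"dp": [0,0.5,-1],"twist": 0,"grip": -1},
  ],
)

```text
clock: 2.95
ee_pos: [0.2992, -0.4255, 0.3227]
tcp_rot: [1.209, 1.209, -1.209]
ft_force: [0.6, 0.2, 1.2]
width: 1.001
```

Call:
carry_out(
  commands=[
    {"dp": [0,0.5,-1],"twist": 0,"grip": -1},
    {"dp": [0,0.5,-1],"twist": 0,"grip": -1},
    {"dp": [0,0.5,-1],"twist": 0,"grip": -1},
    {"dp": [0,0.5,-1],"twist": 0,"grip": -1},
    {"dp": [0,0.5,-1],"twist": 0,"grip": -1},
    {"dp": [0,0.5,-1],"twist": 0,"grip": -1},
    {"dp": [0,0.5,-1],"twist": 0,"grip": -1},
    {"dp": [0,0.5,-1],"twist": 0,"grip": -1},
  ],
)

```text
clock: 3.75
ee_pos: [0.3992, -0.2255, 0.3228]
tcp_rot: [1.209, 1.209, -1.209]
ft_force: [-0.2, -0.7, -0.0]
width: 0.998
```

Call:
carry_out(
  commands=[
    {"dp": [0,0.5,-1],"twist": 0,"grip": -1},
    {"dp": [0,0.5,-1],"twist": 0,"grip": -1},
    {"dp": [0,0.5,-1],"twist": 0,"grip": -1},
    {"dp": [0,0.5,-1],"twist": 0,"grip": -1},
    {"dp": [0,0.5,-1],"twist": 0,"grip": -1},
    {"dp": [0,0.5,-1],"twist": 0,"grip": -1},
    {"dp": [0,0.5,-1],"twist": 0,"grip": -1},
    {"dp": [0,0,0],"twist": 0,"grip": -1},
  ],
)

```text
clock: 4.55
ee_pos: [0.4872, -0.0492, 0.3223]
tcp_rot: [1.207, 1.212, -1.206]
ft_force: [-0.3, 1.0, 0.0]
width: 1.0
```

```bash
cat > s.py <<'E'
from w import *; from m import circ
from scipy import ndimage
def survey(name=None):
    f=wshot(); P=f["P"]
    if name: save(f,name)
    hsv=cv2.cvtColor(f["pixels"],cv2.COLOR_RGB2HSV).astype(int)
    ok=f["ok"]&(P[...,0]>.25)&(P[...,0]<.85)&(abs(P[...,1])<.5)&(P[...,2]>.004)&(P[...,2]<.2)
    br=ok&(hsv[...,0]>=6)&(hsv[...,0]<=20)&(hsv[...,1]>110)
    l,k=ndimage.label(br)
    for i in range(1,k+1):
        q=P[l==i]
        if len(q)<60: continue
        t=q[q[:,2]>q[:,2].max()-.006]; print("brown",len(q),np.argwhere(l==i).mean(0)[::-1].round(),"topc",((t.min(0)+t.max(0))/2).round(4),"topmean",t.mean(0).round(4),"ext",q.min(0).round(3),q.max(0).round(3))
    for r in robot.masks_of("jar_1_mouth",f):
        q=P[r["region"]]
        if r["p"]<.4 or len(q)<100: continue
        q=q[(q[:,2]>.070)&(q[:,2]<.088)]
        if len(q)>8:
            # outer rim: circle of 36 mm
            from scipy.optimize import least_squares
            c=(np.percentile(q[:,:2],1,axis=0)+np.percentile(q[:,:2],99,axis=0))/2
            print("jar",round(r["p"],2),len(q),"bbox c",c.round(4),"fit",circ(q[:,:2]),"size",np.ptp(q[:,:2],axis=0).round(3))
    return f
if __name__=="__main__":
    import sys
    f=survey(sys.argv[1] if len(sys.argv)>1 else None); P=f["P"]
    for t in("inner_grip","start_top","timer"):
        for r in robot.masks_of(t,f)[:2]:
            q=P[r["region"]&f["ok"]]; print(t,round(r["p"],2),len(q),np.median(q,0).round(3),np.percentile(q,3,axis=0).round(3),np.percentile(q,97,axis=0).round(3))
    plan([.5,0,.3])
E
python3 s.py wr1.png
```

```text
brown 863 [577.  79.] topc [ 0.6553 -0.4933  0.0549] topmean [ 0.6556 -0.4933  0.0548] ext [ 0.501 -0.5    0.049] [ 0.81  -0.487  0.058]
brown 1112 [227. 165.] topc [0.4822 0.1031 0.0605] topmean [0.4821 0.1031 0.0612] ext [0.45  0.071 0.025] [0.514 0.135 0.063]
brown 748 [352. 166.] topc [ 0.478  -0.0941  0.0601] topmean [ 0.4787 -0.094   0.0612] ext [ 0.449 -0.121  0.025] [ 0.512 -0.068  0.063]
brown 976 [282. 170.] topc [0.4718 0.015  0.0606] topmean [0.4723 0.0146 0.0613] ext [ 0.44  -0.02   0.024] [0.503 0.044 0.063]
brown 812 [163. 178.] topc [0.4652 0.2208 0.0611] topmean [0.4646 0.2198 0.0612] ext [0.432 0.188 0.025] [0.496 0.252 0.064]
brown 156 [373. 172.] topc [ 0.4773 -0.1133  0.0598] topmean [ 0.4771 -0.1136  0.0595] ext [ 0.455 -0.132  0.025] [ 0.488 -0.111  0.062]
brown 307 [557. 237.] topc [ 0.3689 -0.493   0.0547] topmean [ 0.3621 -0.493   0.0551] ext [ 0.288 -0.5    0.05 ] [ 0.45  -0.486  0.057]
jar 0.78 624 bbox c [ 0.5901 -0.0806] fit (array([ 0.58984368, -0.08096674]), np.float64(0.03344598067903591)) size [0.071 0.071]
inner_grip 0.94 752 [ 0.582 -0.231  0.103] [ 0.566 -0.268  0.057] [ 0.599 -0.22   0.106]
start_top 0.65 259 [ 0.562 -0.324  0.066] [ 0.55  -0.34   0.056] [ 0.574 -0.315  0.068]
timer 0.8 8547 [ 0.575 -0.246  0.045] [ 0.514 -0.356  0.029] [ 0.638 -0.178  0.104]
tcp [ 0.4861 -0.0524  0.3228] zaxis [-0.001 -1.     0.   ] yaxis [ 1.    -0.001  0.   ] xaxis [ 0. -0. -1.] F [-0.1 -1.6  0.7] w 88.0 t 4.8
dp units total [ 0.91  0.55 -2.1 ] per row/8 [ 0.114  0.069 -0.262]
```

View pics/wr1.png

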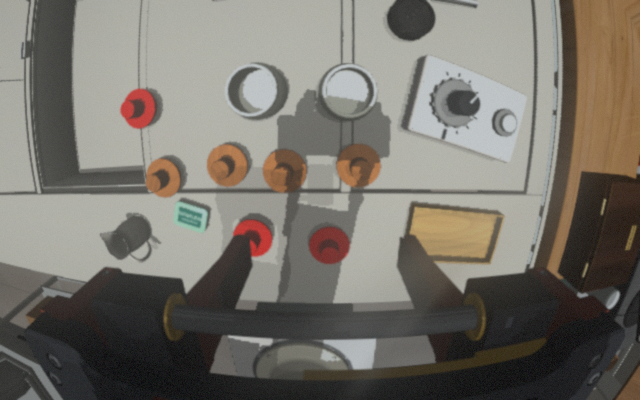

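```bash
cat >> s.py <<'E'
def rims(f):
    P=f["P"]; m=f["ok"]&(P[...,2]>.070)&(P[...,2]<.086)&(P[...,0]>.53)&(P[...,0]<.66)&(P[...,1]>-.15)&(P[...,1]<.2)
    l,k=ndimage.label(cv2.dilate(m.astype(np.uint8),np.ones((3,3))))
    for i in range(1,k+1):
        q=P[(l==i)&m]
        if len(q)>60: print("rim",len(q),((q.min(0)+q.max(0))/2).round(4),np.ptp(q,axis=0).round(3),circ(q[:,:2])[0].round(4))
E
python3 -c "
from s import *
f=wshot(); rims(f); plan([.478,-.096,.15])"
```

```text
rim 651 [0.5938 0.0483 0.0749] [0.071 0.072 0.01 ] [0.5933 0.0481]
rim 643 [ 0.5897 -0.0812  0.0748] [0.072 0.071 0.009] [ 0.5899 -0.0812]
tcp [ 0.4861 -0.0524  0.3228] zaxis [-0.002 -1.     0.   ] yaxis [ 1.    -0.002  0.   ] xaxis [ 0. -0. -1.] F [ 0.1 -0.4  0.4] w 87.6 t 4.85
dp units total [ 6.91 -0.32  1.74] per row/8 [ 0.864 -0.04   0.218]
```

Call:
carry_out(
  commands=[
    {"dp": [1,0,0.4],"twist": 0,"grip": -0.2},
    {"dp": [1,-0.3,0.4],"twist": 0,"grip": -0.2},
    {"dp": [1,0,0.4],"twist": 0,"grip": -0.2},
    {"dp": [1,0,0.4],"twist": 0,"grip": -0.2},
    {"dp": [1,0,0.15],"twist": 0,"grip": -0.2},
    {"dp": [1,0,0],"twist": 0,"grip": -0.2},
    {"dp": [1,0,0],"twist": 0,"grip": -0.2},
    {"dp": [0,0,0],"twist": 0,"grip": -0.2},
  ],
)

```text
clock: 5.65
ee_pos: [0.4768, -0.0956, 0.1438]
tcp_rot: [1.209, 1.214, -1.214]
ft_force: [0.7, -0.4, 0.3]
width: 0.601
```

```bash
python3 -c "
from s import *
f=survey('wr2.png'); rims(f); plan([.478,-.096,.15])"
```

```text
brown 891 [623. 223.] topc [ 0.446  -0.4927  0.0544] topmean [ 0.4441 -0.4924  0.0547] ext [ 0.324 -0.5    0.051] [ 0.568 -0.485  0.057]
brown 1496 [328. 173.] topc [ 0.4901 -0.1121  0.0399] topmean [ 0.4901 -0.1121  0.0399] ext [ 0.477 -0.132  0.025] [ 0.513 -0.068  0.043]
brown 1895 [138. 191.] topc [0.4827 0.1029 0.0605] topmean [0.4829 0.1017 0.0613] ext [0.449 0.07  0.025] [0.515 0.134 0.063]
brown 2511 [215. 199.] topc [0.4719 0.012  0.0607] topmean [0.4726 0.0113 0.0613] ext [ 0.44  -0.019  0.025] [0.505 0.044 0.063]
brown 852 [ 74. 204.] topc [0.4657 0.2167 0.0461] topmean [0.4657 0.2166 0.0465] ext [0.433 0.186 0.025] [0.497 0.253 0.049]
brown 539 [330. 213.] topc [ 0.4722 -0.1003  0.0605] topmean [ 0.4709 -0.1001  0.0606] ext [ 0.448 -0.128  0.025] [ 0.478 -0.074  0.063]
brown 225 [ 53. 215.] topc [0.465  0.2203 0.0609] topmean [0.4654 0.219  0.0613] ext [0.452 0.207 0.059] [0.478 0.234 0.063]
jar 0.73 1999 bbox c [ 0.59   -0.0817] fit (array([ 0.58983512, -0.08165943]), np.float64(0.033200298495214914)) size [0.072 0.071]
rim 2011 [ 0.5901 -0.0816  0.0749] [0.072 0.071 0.01 ] [ 0.5899 -0.0816]
rim 1796 [0.5934 0.0481 0.0748] [0.072 0.073 0.01 ] [0.5934 0.0475]
tcp [ 0.4786 -0.0958  0.1481] zaxis [-0.001 -1.     0.   ] yaxis [ 1.    -0.001 -0.   ] xaxis [-0. -0. -1.] F [-0.4 -0.1  0.8] w 52.6 t 5.75
dp units total [-0.08 -0.02  0.01] per row/8 [-0.009 -0.003  0.001]
```

Call:
carry_out(
  commands=[
    {"dp": [1,0.08,0.16],"twist": 0,"grip": -0.2},
    {"dp": [1,0,0],"twist": 0,"grip": -0.2},
    {"dp": [1,0,0],"twist": 0,"grip": -0.2},
    {"dp": [1,0,0],"twist": 0,"grip": -0.2},
    {"dp": [0.7,0,0],"twist": 0,"grip": -0.2},
    {"dp": [0,0,0],"twist": 0,"grip": -0.2},
    {"dp": [0,0,0],"twist": 0,"grip": 1},
    {"dp": [0,0,0],"twist": 0,"grip": 1},
  ],
  force=20,
)

```text
clock: 6.55
ee_pos: [0.4821, -0.0997, 0.0324]
tcp_rot: [1.21, 1.206, -1.208]
ft_force: [-0.0, 0.0, -0.1]
width: 0.458
```

Call:
carry_out(
  commands=[
    {"dp": [0,0,0],"twist": 0,"grip": 1},
    {"dp": [0,0,0],"twist": 0,"grip": 1},
    {"dp": [0,0,0],"twist": 0,"grip": 1},
    {"dp": [0,0,0],"twist": 0,"grip": 1},
    {"dp": [-1,0,0],"twist": 0,"grip": 1},
    {"dp": [-1,0,0],"twist": 0,"grip": 1},
    {"dp": [-1,0,0],"twist": 0,"grip": 1},
    {"dp": [-1,0,0],"twist": 0,"grip": 1},
  ],
)

```text
clock: 7.35
ee_pos: [0.4805, -0.0992, 0.1307]
tcp_rot: [1.209, 1.21, -1.21]
ft_force: [0.6, -0.0, -0.9]
width: 0.337
```

Call:
carry_out(
  commands=[
    {"dp": [0,1,-0.2],"twist": 0,"grip": 1},
    {"dp": [0,1,-0.2],"twist": 0,"grip": 1},
    {"dp": [0,1,-0.2],"twist": 0,"grip": 1},
    {"dp": [0,1,-0.1],"twist": 0,"grip": 1},
    {"dp": [0,0.38,0],"twist": 0,"grip": 1},
    {"dp": [0,0,0],"twist": 0,"grip": 1},
    {"dp": [0,0,0],"twist": 0,"grip": 1},
    {"dp": [0,0,0],"twist": 0,"grip": 1},
  ],
)

```text
clock: 8.15
ee_pos: [0.5896, -0.0821, 0.1302]
tcp_rot: [1.209, 1.209, -1.21]
ft_force: [0.7, 0.2, -0.7]
width: 0.342
```

```bash
python3 -c "
from s import *
f=survey('wr3.png'); rims(f); plan([.5900,-.0816,.085])"
```

```text
brown 2668 [321. 218.] topc [ 0.6081 -0.0788  0.1299] topmean [ 0.6079 -0.0817  0.1276] ext [ 0.592 -0.105  0.123] [ 0.622 -0.054  0.133]
brown 552 [624. 260.] topc [ 0.5109 -0.493   0.0542] topmean [ 0.5099 -0.4923  0.0546] ext [ 0.43 -0.5   0.05] [ 0.592 -0.486  0.057]
brown 1951 [322. 275.] topc [ 0.5901 -0.0816  0.159 ] topmean [ 0.5914 -0.0811  0.1598] ext [ 0.562 -0.095  0.126] [ 0.604 -0.065  0.162]
brown 84 [374. 249.] topc [ 0.5885 -0.1119  0.1259] topmean [ 0.589  -0.1122  0.126 ] ext [ 0.584 -0.115  0.125] [ 0.593 -0.109  0.127]
brown 919 [162. 280.] topc [0.4949 0.111  0.0509] topmean [0.4949 0.111  0.0509] ext [0.466 0.07  0.025] [0.516 0.135 0.053]
brown 237 [ 83. 277.] topc [0.4811 0.2298 0.0276] topmean [0.4847 0.2314 0.0274] ext [0.464 0.205 0.026] [0.498 0.255 0.029]
brown 93 [233. 279.] topc [0.5039 0.0122 0.0266] topmean [0.5035 0.0118 0.0271] ext [ 0.502 -0.002  0.024] [0.506 0.027 0.029]
jar 0.91 1043 bbox c [ 0.6109 -0.0811] fit (array([ 0.59197043, -0.08125441]), np.float64(0.03293868010156569)) size [0.033 0.07 ]
rim 1864 [0.5946 0.0489 0.0746] [0.072 0.072 0.009] [0.5946 0.0478]
rim 1073 [ 0.6083 -0.081   0.0747] [0.037 0.07  0.009] [ 0.5918 -0.0812]
tcp [ 0.5898 -0.082   0.1305] zaxis [-0.001 -1.     0.   ] yaxis [ 1.    -0.001  0.   ] xaxis [ 0. -0. -1.] F [-0.2 -0.5 -0.8] w 29.9 t 8.25
dp units total [ 1.82  0.01 -0.02] per row/8 [ 0.228  0.001 -0.002]
```

View pics/wr3.png

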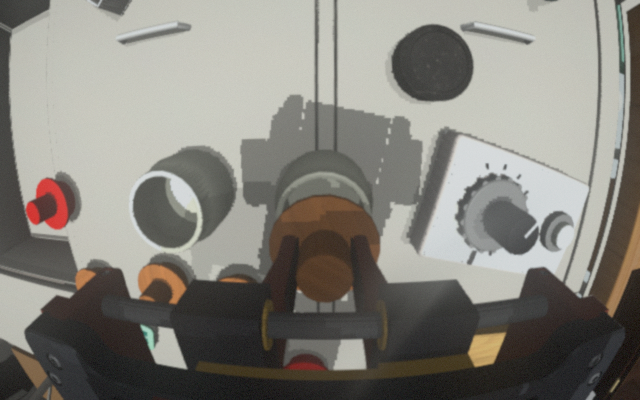

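The stopper is held level above the right-hand jar, with its flange at (325,235) in front of the rim at (325,190). The other jar is free at (168,210). I'll lower it now.

Call:
carry_out(
  commands=[
    {"dp": [0.4,0.06,0],"twist": 0,"grip": 1},
    {"dp": [0.4,0,0],"twist": 0,"grip": 1},
    {"dp": [0.4,0,0],"twist": 0,"grip": 1},
    {"dp": [0.3,0,0],"twist": 0,"grip": 1},
    {"dp": [0.2,0,0],"twist": 0,"grip": 1},
    {"dp": [0.15,0,0],"twist": 0,"grip": 1},
    {"dp": [0,0,0],"twist": 0,"grip": 1},
    {"dp": [0,0,0],"twist": 0,"grip": 1},
  ],
)

```text
clock: 9.05
ee_pos: [0.592, -0.0818, 0.0871]
tcp_rot: [1.21, 1.208, -1.208]
ft_force: [-7.2, 1.5, 13.2]
width: 0.336
```

```bash
python3 -c "
from s import *
plan([.4725,.0125,.15])"
```

```text
tcp [ 0.592  -0.0818  0.0871] zaxis [-0. -1.  0.] yaxis [ 1.    -0.     0.002] xaxis [ 0.002 -0.    -1.   ] F [-7.2  1.5 13.2] w 29.6 t 9.05
dp units total [-2.53 -4.78 -3.77] per row/8 [-0.316 -0.597 -0.471]
```

Call:
carry_out(
  commands=[
    {"dp": [0,0,0],"twist": 0,"grip": -0.2},
    {"dp": [0,0,0],"twist": 0,"grip": -0.2},
    {"dp": [0,0,0],"twist": 0,"grip": -0.2},
    {"dp": [-1,0,0],"twist": 0,"grip": -0.2},
    {"dp": [-1,0,0],"twist": 0,"grip": -0.2},
    {"dp": [-1,-0.8,-0.75],"twist": 0,"grip": -0.2},
    {"dp": [-0.6,-1,-0.75],"twist": 0,"grip": -0.2},
    {"dp": [0,-1,-0.75],"twist": 0,"grip": -0.2},
  ],
)

```text
clock: 9.85
ee_pos: [0.5222, -0.0254, 0.1763]
tcp_rot: [1.211, 1.206, -1.207]
ft_force: [-0.1, 0.4, -0.2]
width: 0.602
```

Call:
carry_out(
  commands=[
    {"dp": [0,-1,-0.75],"twist": 0,"grip": -0.2},
    {"dp": [0,-1,-0.77],"twist": 0,"grip": -0.2},
    {"dp": [0,0,0],"twist": 0,"grip": -0.2},
    {"dp": [0,0,0],"twist": 0,"grip": -0.2},
    {"dp": [0,0,0],"twist": 0,"grip": -0.2},
    {"dp": [0,0,0],"twist": 0,"grip": -0.2},
    {"dp": [0,0,0],"twist": 0,"grip": -0.2},
    {"dp": [0,0,0],"twist": 0,"grip": -0.2},
  ],
)

```text
clock: 10.65
ee_pos: [0.4722, 0.0121, 0.1736]
tcp_rot: [1.21, 1.209, -1.21]
ft_force: [-0.1, 0.3, -0.4]
width: 0.599
```

```bash
python3 -c "
from s import *
f=survey('wr4.png'); rims(f); plan([.4725,.0125,.030])"
```

```text
brown 3894 [435.  68.] topc [ 0.59   -0.0817  0.1164] topmean [ 0.5899 -0.0811  0.1168] ext [ 0.558 -0.115  0.081] [ 0.623 -0.049  0.119]
brown 2098 [235. 176.] topc [0.4824 0.1037 0.0607] topmean [0.4826 0.1039 0.0613] ext [0.45  0.071 0.025] [0.515 0.136 0.063]
brown 1145 [323. 170.] topc [0.4882 0.0129 0.0295] topmean [0.4895 0.0135 0.0276] ext [ 0.472 -0.019  0.025] [0.504 0.044 0.033]
brown 1592 [146. 195.] topc [0.4653 0.2202 0.0611] topmean [0.4652 0.2199 0.0614] ext [0.432 0.188 0.025] [0.497 0.254 0.063]
brown 614 [324. 206.] topc [0.4655 0.0119 0.0597] topmean [0.4633 0.0141 0.0605] ext [ 0.44  -0.018  0.026] [0.473 0.041 0.062]
brown 340 [626. 270.] topc [ 0.3424 -0.4925  0.0542] topmean [ 0.3418 -0.4924  0.0548] ext [ 0.266 -0.5    0.05 ] [ 0.419 -0.485  0.057]
jar 0.66 588 bbox c [ 0.588  -0.0676] fit (array([ 0.58987302, -0.08093542]), np.float64(0.03452948964519232)) size [0.07  0.049]
rim 1600 [0.5934 0.0489 0.0748] [0.072 0.072 0.01 ] [0.593  0.0485]
rim 3636 [ 0.59   -0.0802  0.0779] [0.071 0.071 0.016] [ 0.5896 -0.0801]
tcp [0.4721 0.0122 0.1737] zaxis [-0.001 -1.     0.   ] yaxis [ 1.    -0.001 -0.   ] xaxis [-0. -0. -1.] F [-0.1 -0.   0.3] w 52.6 t 10.75
dp units total [ 5.75  0.02 -0.01] per row/8 [ 0.719  0.002 -0.001]
```

View pics/wr4.png

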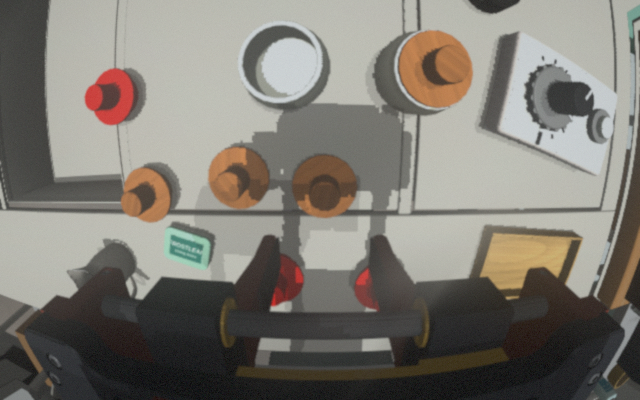

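S1 is seated at (435,68), with its top at 0.118 as it should be. Next is S2 at (323,188).

Call:
carry_out(
  commands=[
    {"dp": [1,0,0],"twist": 0,"grip": -0.2},
    {"dp": [1,0,0],"twist": 0,"grip": -0.2},
    {"dp": [1,0,0],"twist": 0,"grip": -0.2},
    {"dp": [1,0,0],"twist": 0,"grip": -0.2},
    {"dp": [1,0,0],"twist": 0,"grip": -0.2},
    {"dp": [0.75,0,0],"twist": 0,"grip": -0.2},
    {"dp": [0,0,0],"twist": 0,"grip": -0.2},
    {"dp": [0,0,0],"twist": 0,"grip": 1},
  ],
)

```text
clock: 11.55
ee_pos: [0.4719, 0.0124, 0.0301]
tcp_rot: [1.209, 1.209, -1.21]
ft_force: [0.2, 0.9, -0.2]
width: 0.546
```

Call:
carry_out(
  commands=[
    {"dp": [0,0,0],"twist": 0,"grip": 1},
    {"dp": [0,0,0],"twist": 0,"grip": 1},
    {"dp": [0,0,0],"twist": 0,"grip": 1},
    {"dp": [0,0,0],"twist": 0,"grip": 1},
    {"dp": [-1,0,0],"twist": 0,"grip": 1},
    {"dp": [-1,0,0],"twist": 0,"grip": 1},
    {"dp": [-1,0,0],"twist": 0,"grip": 1},
    {"dp": [-1,0,0],"twist": 0,"grip": 1},
  ],
)

```text
clock: 12.35
ee_pos: [0.4717, 0.0124, 0.1309]
tcp_rot: [1.209, 1.209, -1.21]
ft_force: [-0.3, 0.3, -0.5]
width: 0.338
```

Call:
carry_out(
  commands=[
    {"dp": [0,1,-0.3],"twist": 0,"grip": 1},
    {"dp": [0,1,-0.3],"twist": 0,"grip": 1},
    {"dp": [0,1,-0.3],"twist": 0,"grip": 1},
    {"dp": [0,1,-0.3],"twist": 0,"grip": 1},
    {"dp": [0,0.86,-0.24],"twist": 0,"grip": 1},
    {"dp": [0,0,0],"twist": 0,"grip": 1},
    {"dp": [0,0,0],"twist": 0,"grip": 1},
    {"dp": [0,0,0],"twist": 0,"grip": 1},
  ],
)

```text
clock: 13.15
ee_pos: [0.5927, 0.0482, 0.13]
tcp_rot: [1.209, 1.209, -1.21]
ft_force: [-0.1, -0.7, -1.0]
width: 0.335
```

```bash
python3 -c "
from s import *
f=survey('wr5.png'); rims(f); plan([.5935,.0485,.0865])"
```

```text
brown 2527 [479. 216.] topc [ 0.5917 -0.0799  0.1125] topmean [ 0.5916 -0.0794  0.1129] ext [ 0.558 -0.115  0.08 ] [ 0.623 -0.048  0.115]
brown 2831 [326. 217.] topc [0.6037 0.0429 0.1349] topmean [0.6061 0.044  0.1338] ext [0.596 0.02  0.124] [0.627 0.075 0.138]
brown 811 [507. 239.] topc [ 0.5908 -0.0814  0.1171] topmean [ 0.5911 -0.0807  0.117 ] ext [ 0.578 -0.095  0.115] [ 0.604 -0.067  0.119]
brown 104 [375. 251.] topc [0.5905 0.0183 0.1268] topmean [0.5918 0.0179 0.1272] ext [0.585 0.015 0.125] [0.596 0.021 0.128]
brown 2239 [322. 278.] topc [0.5941 0.0483 0.16  ] topmean [0.595  0.0486 0.161 ] ext [0.468 0.031 0.024] [0.608 0.081 0.163]
brown 117 [258. 278.] topc [0.6038 0.0744 0.1775] topmean [0.6038 0.0744 0.1769] ext [0.504 0.074 0.025] [0.604 0.126 0.18 ]
brown 498 [167. 291.] topc [0.486  0.2277 0.0323] topmean [0.4843 0.228  0.0314] ext [0.468 0.202 0.025] [0.498 0.253 0.035]
brown 196 [626. 336.] topc [ 0.337  -0.4922  0.0541] topmean [ 0.3438 -0.4921  0.055 ] ext [ 0.27  -0.5    0.051] [ 0.404 -0.484  0.057]
jar 0.58 813 bbox c [ 0.5943 -0.0694] fit (array([ 0.59064785, -0.08064493]), np.float64(0.03452669531884697)) size [0.068 0.053]
rim 1049 [0.6116 0.0493 0.0745] [0.037 0.07  0.009] [0.5951 0.0491]
rim 3760 [ 0.5909 -0.0801  0.078 ] [0.072 0.071 0.016] [ 0.5925 -0.078 ]
tcp [0.5928 0.0482 0.1304] zaxis [-0. -1.  0.] yaxis [ 1. -0.  0.] xaxis [ 0. -0. -1.] F [ 0.1 -0.1 -1. ] w 29.9 t 13.25
dp units total [ 1.76  0.03 -0.01] per row/8 [ 0.22   0.003 -0.002]
```

Call:
carry_out(
  commands=[
    {"dp": [0.4,0.02,0],"twist": 0,"grip": 1},
    {"dp": [0.4,0,0],"twist": 0,"grip": 1},
    {"dp": [0.4,0,0],"twist": 0,"grip": 1},
    {"dp": [0.3,0,0],"twist": 0,"grip": 1},
    {"dp": [0.2,0,0],"twist": 0,"grip": 1},
    {"dp": [0.1,0,0],"twist": 0,"grip": 1},
    {"dp": [0,0,0],"twist": 0,"grip": 1},
    {"dp": [0,0,0],"twist": 0,"grip": 1},
  ],
)

```text
clock: 14.05
ee_pos: [0.5939, 0.0484, 0.0859]
tcp_rot: [1.209, 1.209, -1.209]
ft_force: [-2.5, 0.9, 4.5]
width: 0.336
```

Call:
carry_out(
  commands=[
    {"dp": [0,0,0],"twist": 0,"grip": -0.2},
    {"dp": [0,0,0],"twist": 0,"grip": -0.2},
    {"dp": [0,0,0],"twist": 0,"grip": -0.2},
    {"dp": [-1,0,0],"twist": 0,"grip": -0.2},
    {"dp": [-1,0,0],"twist": 0,"grip": -0.2},
    {"dp": [-1,-0.9,-0.4],"twist": 0,"grip": -0.2},
    {"dp": [-0.5,-0.9,-0.45],"twist": 0,"grip": -0.2},
    {"dp": [0,-0.9,-0.45],"twist": 0,"grip": -0.2},
  ],
)

```text
clock: 14.85
ee_pos: [0.5269, 0.0812, 0.1753]
tcp_rot: [1.212, 1.206, -1.206]
ft_force: [-0.4, 1.1, 0.3]
width: 0.604
```

Call:
carry_out(
  commands=[
    {"dp": [0,-0.9,-0.45],"twist": 0,"grip": -0.2},
    {"dp": [0,-0.9,-0.45],"twist": 0,"grip": -0.2},
    {"dp": [0,0,0],"twist": 0,"grip": -0.2},
    {"dp": [0,0,0],"twist": 0,"grip": -0.2},
    {"dp": [0,0,0],"twist": 0,"grip": -0.2},
    {"dp": [0,0,0],"twist": 0,"grip": -0.2},
    {"dp": [0,0,0],"twist": 0,"grip": -0.2},
    {"dp": [0,0,0],"twist": 0,"grip": -0.2},
  ],
)

```text
clock: 15.65
ee_pos: [0.4817, 0.1032, 0.1724]
tcp_rot: [1.209, 1.209, -1.21]
ft_force: [0.3, -0.5, -0.1]
width: 0.599
```

```bash
python3 -c "
from s import *
f=survey('wr6.png'); rims(f); plan([.4825,.1035,.030])"
```

```text
brown 4617 [391.  72.] topc [0.5937 0.0484 0.1162] topmean [0.5933 0.0489 0.1167] ext [0.562 0.016 0.08 ] [0.626 0.081 0.119]
brown 2613 [524.  91.] topc [ 0.5901 -0.0819  0.1174] topmean [ 0.59   -0.0804  0.1168] ext [ 0.558 -0.187  0.012] [ 0.623 -0.048  0.12 ]
brown 1141 [324. 170.] topc [0.4989 0.1041 0.0285] topmean [0.4994 0.1039 0.0274] ext [0.484 0.073 0.025] [0.515 0.135 0.032]
brown 2090 [217. 203.] topc [0.464  0.2208 0.0611] topmean [0.4647 0.2204 0.0613] ext [0.432 0.188 0.024] [0.497 0.253 0.063]
brown 460 [330. 207.] topc [0.474  0.1034 0.0604] topmean [0.4721 0.1026 0.0607] ext [0.449 0.073 0.026] [0.48  0.123 0.062]
jar 0.71 593 bbox c [ 0.5889 -0.0658] fit (array([ 0.58988706, -0.08060741]), np.float64(0.034609787649621956)) size [0.07  0.049]
rim 4111 [0.593 0.05  0.078] [0.071 0.07  0.016] [0.5932 0.0493]
rim 2737 [ 0.59   -0.0781  0.078 ] [0.071 0.067 0.016] [ 0.5894 -0.0775]
tcp [0.4816 0.1033 0.1725] zaxis [-0.001 -1.     0.   ] yaxis [ 1.    -0.001 -0.   ] xaxis [-0. -0. -1.] F [-0.1 -0.3  0.4] w 52.7 t 15.75
dp units total [ 5.7   0.04 -0.01] per row/8 [ 0.712  0.005 -0.001]
```

Call:
carry_out(
  commands=[
    {"dp": [1,0.03,0],"twist": 0,"grip": -0.2},
    {"dp": [1,0,0],"twist": 0,"grip": -0.2},
    {"dp": [1,0,0],"twist": 0,"grip": -0.2},
    {"dp": [1,0,0],"twist": 0,"grip": -0.2},
    {"dp": [1,0,0],"twist": 0,"grip": -0.2},
    {"dp": [0.7,0,0],"twist": 0,"grip": -0.2},
    {"dp": [0,0,0],"twist": 0,"grip": -0.2},
    {"dp": [0,0,0],"twist": 0,"grip": 1},
  ],
)

```text
clock: 16.55
ee_pos: [0.4822, 0.1034, 0.0301]
tcp_rot: [1.209, 1.209, -1.21]
ft_force: [0.5, -0.6, -0.2]
width: 0.543
```

Call:
carry_out(
  commands=[
    {"dp": [0,0,0],"twist": 0,"grip": 1},
    {"dp": [0,0,0],"twist": 0,"grip": 1},
    {"dp": [0,0,0],"twist": 0,"grip": 1},
    {"dp": [0,0,0],"twist": 0,"grip": 1},
    {"dp": [-1,0,0],"twist": 0,"grip": 1},
    {"dp": [-1,0,0],"twist": 0,"grip": 1},
    {"dp": [-1,0,0],"twist": 0,"grip": 1},
    {"dp": [-1,0,0],"twist": 0,"grip": 1},
  ],
)

```text
clock: 17.35
ee_pos: [0.482, 0.1034, 0.1309]
tcp_rot: [1.209, 1.209, -1.21]
ft_force: [0.3, 0.1, -1.4]
width: 0.337
```

Call:
carry_out(
  commands=[
    {"dp": [0,-0.35,1],"twist": 0,"grip": 1},
    {"dp": [0,-0.35,1],"twist": 0,"grip": 1},
    {"dp": [0,-0.35,1],"twist": 0,"grip": 1},
    {"dp": [0,-0.35,1],"twist": 0,"grip": 1},
    {"dp": [0,-0.35,1],"twist": 0,"grip": 1},
    {"dp": [0,-0.35,1],"twist": 0,"grip": 1},
    {"dp": [0,-0.35,1],"twist": 0,"grip": 1},
    {"dp": [0,-0.35,1],"twist": 0,"grip": 1},
  ],
)

```text
clock: 18.15
ee_pos: [0.4116, -0.0975, 0.1301]
tcp_rot: [1.209, 1.209, -1.209]
ft_force: [-0.2, 0.2, -0.9]
width: 0.338
```

Call:
carry_out(
  commands=[
    {"dp": [0,-0.35,1],"twist": 0,"grip": 1},
    {"dp": [0,-0.35,1],"twist": 0,"grip": 1},
    {"dp": [0,-0.35,1],"twist": 0,"grip": 1},
    {"dp": [0,-0.35,1],"twist": 0,"grip": 1},
    {"dp": [0,-0.35,1],"twist": 0,"grip": 1},
    {"dp": [0,-0.35,0.6],"twist": 0,"grip": 1},
    {"dp": [0,0,0],"twist": 0,"grip": 1},
    {"dp": [0,0,0],"twist": 0,"grip": 1},
  ],
)

```text
clock: 18.95
ee_pos: [0.3596, -0.2363, 0.13]
tcp_rot: [1.211, 1.209, -1.21]
ft_force: [0.4, 0.1, -1.2]
width: 0.34
```

```bash
cat > t.py <<'E'
from s import *
def tray(f):
    P=f["P"]; m=f["ok"]&(P[...,2]>.019)&(P[...,2]<.029)&(P[...,0]>.28)&(P[...,0]<.44)&(P[...,1]>-.42)&(P[...,1]<-.15)
    l,k=ndimage.label(cv2.dilate(m.astype(np.uint8),np.ones((3,3))))
    q=np.concatenate([P[(l==i)&m][:,:2] for i in range(1,k+1) if ((l==i)&m).sum()>80])
    print("tray rect",cv2.minAreaRect(q.astype(np.float32)*1000))
if __name__=="__main__":
    f=survey('wr7.png'); tray(f); plan([.3565,-.236,.04])
E
python3 t.py
```

```text
brown 646 [24.  8.] topc [0.5744 0.0528 0.0831] topmean [0.5729 0.0502 0.0827] ext [0.561 0.02  0.068] [0.621 0.147 0.086]
brown 2375 [578. 130.] topc [ 0.4275 -0.4931  0.055 ] topmean [ 0.4358 -0.4933  0.0549] ext [ 0.277 -0.5    0.047] [ 0.578 -0.486  0.058]
brown 225 [  2. 130.] topc [0.4618 0.2001 0.0273] topmean [0.46   0.1988 0.0273] ext [0.433 0.186 0.025] [0.491 0.214 0.029]
brown 5497 [329. 236.] topc [ 0.3629 -0.2362  0.16  ] topmean [ 0.3644 -0.2363  0.1609] ext [ 0.306 -0.305  0.019] [ 0.393 -0.209  0.163]
tray rect ((355.91473388671875, -280.2877197265625), (180.79615783691406, 100.90465545654297), 84.39508819580078)
tcp [ 0.3599 -0.2359  0.1301] zaxis [ 0.001 -1.    -0.   ] yaxis [1.    0.001 0.   ] xaxis [ 0.  0. -1.] F [ 0.  -0.4 -0.7] w 30.0 t 19.05
dp units total [ 3.6  -0.14  0.01] per row/8 [ 0.451 -0.017  0.001]
```

View pics/wr7.png

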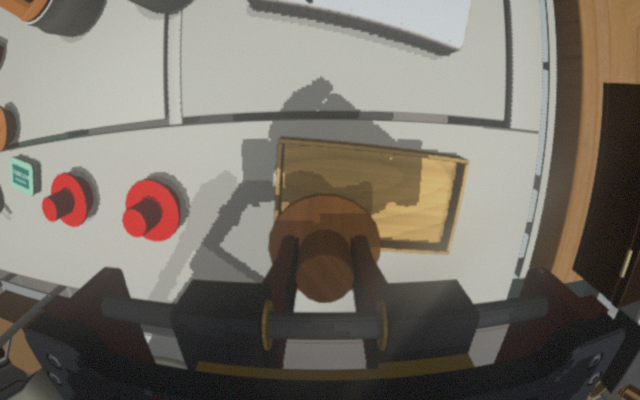

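The tray spans (280,140) to (465,250) and the stopper is over its left half. The tray centre is about (.356,-.280), turned about 6°.

Call:
carry_out(
  commands=[
    {"dp": [1,0,0.05],"twist": 0,"grip": 1},
    {"dp": [1,0,0],"twist": 0,"grip": 1},
    {"dp": [1,0,0],"twist": 0,"grip": 1},
    {"dp": [0.5,0,0],"twist": 0,"grip": 1},
    {"dp": [0.2,0,0],"twist": 0,"grip": 1},
    {"dp": [0.1,0,0],"twist": 0,"grip": 1},
    {"dp": [0,0,0],"twist": 0,"grip": 1},
    {"dp": [0,0,0],"twist": 0,"grip": 1},
  ],
)

```text
clock: 19.85
ee_pos: [0.3602, -0.2382, 0.0363]
tcp_rot: [1.209, 1.207, -1.209]
ft_force: [0.2, 1.0, -0.4]
width: 0.338
```

Call:
carry_out(
  commands=[
    {"dp": [0.08,0,0],"twist": 0,"grip": 1},
    {"dp": [0.06,0,0],"twist": 0,"grip": 1},
    {"dp": [0,0,0],"twist": 0,"grip": 1},
    {"dp": [0,0,0],"twist": 0,"grip": 1},
    {"dp": [0,0,0],"twist": 0,"grip": 1},
    {"dp": [0,0,0],"twist": 0,"grip": 1},
    {"dp": [0,0,0],"twist": 0,"grip": 1},
    {"dp": [0,0,0],"twist": 0,"grip": 1},
  ],
)

```text
clock: 20.65
ee_pos: [0.3596, -0.2378, 0.0317]
tcp_rot: [1.209, 1.209, -1.209]
ft_force: [0.6, 0.5, -0.7]
width: 0.342
```

Call:
carry_out(
  commands=[
    {"dp": [0,0,0],"twist": 0,"grip": -0.2},
    {"dp": [0,0,0],"twist": 0,"grip": -0.2},
    {"dp": [0,0,0],"twist": 0,"grip": -0.2},
    {"dp": [0,0,0],"twist": 0,"grip": -0.2},
    {"dp": [-1,0,0],"twist": 0,"grip": -0.2},
    {"dp": [-1,0,0],"twist": 0,"grip": -0.2},
    {"dp": [-1,0,-0.5],"twist": 0,"grip": -0.2},
    {"dp": [-1,0.2,-0.8],"twist": 0,"grip": -0.2},
  ],
)

```text
clock: 21.45
ee_pos: [0.3642, -0.2055, 0.1326]
tcp_rot: [1.21, 1.208, -1.211]
ft_force: [0.2, 0.5, 0.2]
width: 0.598
```

Call:
carry_out(
  commands=[
    {"dp": [-1,0.25,-1],"twist": 0,"grip": -0.2},
    {"dp": [-0.8,0.25,-1],"twist": 0,"grip": -0.2},
    {"dp": [0,0.25,-1],"twist": 0,"grip": -0.2},
    {"dp": [0,0.25,-1],"twist": 0,"grip": -0.2},
    {"dp": [0,0.25,-1],"twist": 0,"grip": -0.2},
    {"dp": [0,0.25,-1],"twist": 0,"grip": -0.2},
    {"dp": [0,0.25,-1],"twist": 0,"grip": -0.2},
    {"dp": [0,0.25,-1],"twist": 0,"grip": -0.2},
  ],
)

```text
clock: 22.25
ee_pos: [0.4148, -0.0042, 0.1768]
tcp_rot: [1.209, 1.209, -1.209]
ft_force: [-0.7, -0.1, -0.8]
width: 0.599
```

Call:
carry_out(
  commands=[
    {"dp": [0,0.25,-1],"twist": 0,"grip": -0.2},
    {"dp": [0,0.25,-1],"twist": 0,"grip": -0.2},
    {"dp": [0,0.25,-1],"twist": 0,"grip": -0.2},
    {"dp": [0,0.25,-1],"twist": 0,"grip": -0.2},
    {"dp": [0,0.25,-1],"twist": 0,"grip": -0.2},
    {"dp": [0,0.25,-1],"twist": 0,"grip": -0.2},
    {"dp": [0,0.25,-1],"twist": 0,"grip": -0.2},
    {"dp": [0,0.2,-1],"twist": 0,"grip": -0.2},
  ],
)

```text
clock: 23.05
ee_pos: [0.4636, 0.1958, 0.1766]
tcp_rot: [1.209, 1.209, -1.209]
ft_force: [0.2, 0.1, 0.1]
width: 0.598
```

Call:
carry_out(
  commands=[
    {"dp": [0,0.1,-1],"twist": 0,"grip": -0.2},
    {"dp": [0,0,0],"twist": 0,"grip": -0.2},
    {"dp": [0,0,0],"twist": 0,"grip": -0.2},
    {"dp": [0,0,0],"twist": 0,"grip": -0.2},
    {"dp": [0,0,0],"twist": 0,"grip": -0.2},
    {"dp": [0,0,0],"twist": 0,"grip": -0.2},
    {"dp": [0,0,0],"twist": 0,"grip": -0.2},
    {"dp": [0,0,0],"twist": 0,"grip": -0.2},
  ],
)

```text
clock: 23.85
ee_pos: [0.466, 0.2194, 0.1768]
tcp_rot: [1.21, 1.209, -1.21]
ft_force: [-0.2, -0.4, 0.6]
width: 0.601
```

```bash
python3 -c "
from s import *
f=survey('wr8.png'); rims(f); plan([.4645,.2205,.030])"
```

```text
brown 2716 [510.  69.] topc [0.5932 0.0489 0.1163] topmean [0.5931 0.05   0.1168] ext [ 0.561 -0.044  0.007] [0.626 0.082 0.119]
brown 1114 [594.  93.] topc [ 0.5897 -0.0798  0.1033] topmean [ 0.5916 -0.0788  0.103 ] ext [ 0.557 -0.191  0.015] [ 0.633 -0.047  0.106]
brown 283 [619.  95.] topc [ 0.5899 -0.0794  0.1167] topmean [ 0.5898 -0.079   0.1168] ext [ 0.576 -0.092  0.114] [ 0.603 -0.067  0.119]
brown 1051 [322. 171.] topc [0.4825 0.2218 0.0295] topmean [0.4824 0.2222 0.0276] ext [0.468 0.191 0.025] [0.497 0.253 0.033]
brown 358 [338. 206.] topc [0.4555 0.2169 0.0608] topmean [0.4526 0.2176 0.0609] ext [0.431 0.19  0.026] [0.461 0.226 0.062]
brown 436 [603. 253.] topc [ 0.3603 -0.2324  0.0435] topmean [ 0.3538 -0.2307  0.0429] ext [ 0.309 -0.281  0.005] [ 0.392 -0.202  0.046]
brown 122 [618. 262.] topc [ 0.359  -0.2376  0.0614] topmean [ 0.3596 -0.2355  0.0621] ext [ 0.345 -0.252  0.059] [ 0.373 -0.223  0.064]
rim 2803 [0.5924 0.051  0.078 ] [0.072 0.07  0.016] [0.5924 0.0525]
rim 1702 [ 0.5894 -0.0774  0.0779] [0.072 0.067 0.016] [ 0.5891 -0.0766]
tcp [0.466  0.2195 0.1767] zaxis [-0. -1. -0.] yaxis [ 1. -0.  0.] xaxis [ 0.  0. -1.] F [-0.2  0.1  0.3] w 52.9 t 23.95
dp units total [ 5.87 -0.06 -0.04] per row/8 [ 0.733 -0.008 -0.005]
```

Call:
carry_out(
  commands=[
    {"dp": [1,-0.06,-0.04],"twist": 0,"grip": -0.2},
    {"dp": [1,0,0],"twist": 0,"grip": -0.2},
    {"dp": [1,0,0],"twist": 0,"grip": -0.2},
    {"dp": [1,0,0],"twist": 0,"grip": -0.2},
    {"dp": [1,0,0],"twist": 0,"grip": -0.2},
    {"dp": [0.86,0,0],"twist": 0,"grip": -0.2},
    {"dp": [0,0,0],"twist": 0,"grip": -0.2},
    {"dp": [0,0,0],"twist": 0,"grip": 1},
  ],
)

```text
clock: 24.75
ee_pos: [0.4644, 0.2206, 0.0301]
tcp_rot: [1.209, 1.209, -1.21]
ft_force: [0.2, 0.6, -0.0]
width: 0.544
```

Call:
carry_out(
  commands=[
    {"dp": [0,0,0],"twist": 0,"grip": 1},
    {"dp": [0,0,0],"twist": 0,"grip": 1},
    {"dp": [0,0,0],"twist": 0,"grip": 1},
    {"dp": [0,0,0],"twist": 0,"grip": 1},
    {"dp": [-1,0,0],"twist": 0,"grip": 1},
    {"dp": [-1,0,0],"twist": 0,"grip": 1},
    {"dp": [-1,0,0],"twist": 0,"grip": 1},
    {"dp": [-1,0,0],"twist": 0,"grip": 1},
  ],
)

```text
clock: 25.55
ee_pos: [0.4642, 0.2206, 0.1309]
tcp_rot: [1.209, 1.209, -1.21]
ft_force: [-0.0, -0.8, -1.6]
width: 0.338
```

Call:
carry_out(
  commands=[
    {"dp": [0,-0.2,1],"twist": 0,"grip": 1},
    {"dp": [0,-0.2,1],"twist": 0,"grip": 1},
    {"dp": [0,-0.2,1],"twist": 0,"grip": 1},
    {"dp": [0,-0.2,1],"twist": 0,"grip": 1},
    {"dp": [0,-0.2,1],"twist": 0,"grip": 1},
    {"dp": [0,-0.2,1],"twist": 0,"grip": 1},
    {"dp": [0,-0.2,1],"twist": 0,"grip": 1},
    {"dp": [0,-0.2,1],"twist": 0,"grip": 1},
  ],
)

```text
clock: 26.35
ee_pos: [0.424, 0.0197, 0.1301]
tcp_rot: [1.209, 1.209, -1.209]
ft_force: [-0.1, 0.1, -1.2]
width: 0.338
```

Call:
carry_out(
  commands=[
    {"dp": [0,-0.2,1],"twist": 0,"grip": 1},
    {"dp": [0,-0.2,1],"twist": 0,"grip": 1},
    {"dp": [0,-0.2,1],"twist": 0,"grip": 1},
    {"dp": [0,-0.2,1],"twist": 0,"grip": 1},
    {"dp": [0,-0.2,1],"twist": 0,"grip": 1},
    {"dp": [0,-0.2,1],"twist": 0,"grip": 1},
    {"dp": [0,-0.2,1],"twist": 0,"grip": 1},
    {"dp": [0,-0.2,1],"twist": 0,"grip": 1},
  ],
)

```text
clock: 27.15
ee_pos: [0.3839, -0.1803, 0.1301]
tcp_rot: [1.209, 1.209, -1.209]
ft_force: [-0.3, -0.4, -0.3]
width: 0.334
```

Call:
carry_out(
  commands=[
    {"dp": [0,-0.2,1],"twist": 0,"grip": 1},
    {"dp": [0,-0.2,1],"twist": 0,"grip": 1},
    {"dp": [0,-0.25,1],"twist": 0,"grip": 1},
    {"dp": [0,-0.25,1],"twist": 0,"grip": 1},
    {"dp": [0,-0.25,1],"twist": 0,"grip": 1},
    {"dp": [0,-0.1,0.75],"twist": 0,"grip": 1},
    {"dp": [0,0,0],"twist": 0,"grip": 1},
    {"dp": [0,0,0],"twist": 0,"grip": 1},
  ],
)

```text
clock: 27.95
ee_pos: [0.3529, -0.3228, 0.1299]
tcp_rot: [1.21, 1.21, -1.21]
ft_force: [-0.5, -0.0, -1.2]
width: 0.34
```

```bash
python3 -c "
from t import *
f=survey('wr9.png'); plan([.3518,-.3231,.032])"
```

```text
brown 65 [52.  1.] topc [ 0.563  -0.0722  0.0826] topmean [ 0.5612 -0.0741  0.0827] ext [ 0.557 -0.088  0.081] [ 0.569 -0.057  0.084]
brown 2340 [520.  97.] topc [ 0.4497 -0.4935  0.0547] topmean [ 0.4542 -0.4935  0.0549] ext [ 0.354 -0.5    0.05 ] [ 0.545 -0.487  0.058]
brown 67 [245. 140.] topc [ 0.4068 -0.2529  0.0209] topmean [ 0.4067 -0.2523  0.0212] ext [ 0.405 -0.266  0.019] [ 0.409 -0.24   0.023]
brown 2852 [236. 189.] topc [ 0.3593 -0.238   0.0615] topmean [ 0.3596 -0.2427  0.0621] ext [ 0.327 -0.272  0.023] [ 0.393 -0.204  0.064]
brown 5383 [316. 238.] topc [ 0.3546 -0.3158  0.1598] topmean [ 0.3565 -0.3202  0.1607] ext [ 0.309 -0.347  0.008] [ 0.387 -0.23   0.163]
brown 526 [500. 260.] topc [ 0.3017 -0.4939  0.0548] topmean [ 0.2991 -0.4944  0.0554] ext [ 0.265 -0.5    0.052] [ 0.338 -0.488  0.057]
jar 0.82 127 bbox c [ 0.5578 -0.0803] fit (array([ 0.57709801, -0.08213006]), np.float64(0.02265796148533799)) size [0.009 0.035]
tcp [ 0.3533 -0.3223  0.1301] zaxis [ 0.    -1.    -0.001] yaxis [ 1.  0. -0.] xaxis [-0.     0.001 -1.   ] F [ 0.4 -0.2 -0.7] w 29.6 t 28.05
dp units total [ 3.92 -0.06  0.03] per row/8 [ 0.49  -0.007  0.004]
```

Call:
carry_out(
  commands=[
    {"dp": [1,-0.04,0.03],"twist": 0,"grip": 1},
    {"dp": [1,0,0],"twist": 0,"grip": 1},
    {"dp": [1,0,0],"twist": 0,"grip": 1},
    {"dp": [0.5,0,0],"twist": 0,"grip": 1},
    {"dp": [0.3,0,0],"twist": 0,"grip": 1},
    {"dp": [0.13,0,0],"twist": 0,"grip": 1},
    {"dp": [0,0,0],"twist": 0,"grip": 1},
    {"dp": [0,0,0],"twist": 0,"grip": 1},
  ],
)

```text
clock: 28.85
ee_pos: [0.3526, -0.3243, 0.0331]
tcp_rot: [1.209, 1.207, -1.209]
ft_force: [0.2, -0.4, -0.2]
width: 0.338
```

Call:
carry_out(
  commands=[
    {"dp": [0,0,0],"twist": 0,"grip": -0.2},
    {"dp": [0,0,0],"twist": 0,"grip": -0.2},
    {"dp": [0,0,0],"twist": 0,"grip": -0.2},
    {"dp": [0,0,0],"twist": 0,"grip": -0.2},
    {"dp": [-1,0,0],"twist": 0,"grip": -0.2},
    {"dp": [-1,0,0],"twist": 0,"grip": -0.2},
    {"dp": [-1,0,0],"twist": 0,"grip": -0.2},
    {"dp": [-1,0,0],"twist": 0,"grip": -0.2},
  ],
)

```text
clock: 29.65
ee_pos: [0.352, -0.3237, 0.1329]
tcp_rot: [1.209, 1.209, -1.209]
ft_force: [0.7, -0.2, 0.3]
width: 0.599
```

Call:
carry_out(
  commands=[
    {"dp": [-1,0.7,-0.5],"twist": 0,"grip": -0.2},
    {"dp": [-1,0.8,-0.5],"twist": 0,"grip": -0.2},
    {"dp": [-1,0.8,-0.5],"twist": 0,"grip": -0.2},
    {"dp": [-1,0.9,-0.5],"twist": 0,"grip": -0.2},
    {"dp": [0,0.9,-0.5],"twist": 0,"grip": -0.2},
    {"dp": [0,0.8,-0.5],"twist": 0,"grip": -0.2},
    {"dp": [0,0.8,-0.3],"twist": 0,"grip": -0.2},
    {"dp": [0,0,0],"twist": 0,"grip": -0.2},
  ],
)

```text
clock: 30.45
ee_pos: [0.4961, -0.2402, 0.2312]
tcp_rot: [1.208, 1.211, -1.207]
ft_force: [-0.4, -0.6, 0.0]
width: 0.599
```

```bash
cat > d.py <<'E'
from t import *
def dial(name,sc=4):
    f=wshot(); P=f["P"]; ok=f["ok"]
    box=(P[...,0]>.48)&(P[...,0]<.68)&(P[...,1]>-.38)&(P[...,1]<-.14)&ok
    top=P[box&(P[...,2]>.100)&(P[...,2]<.112)]; print("knob top",len(top),((top.min(0)+top.max(0))/2).round(4),np.ptp(top,axis=0).round(3))
    face=P[box&(P[...,2]>.041)&(P[...,2]<.049)][:,:2]; r=cv2.minAreaRect(face.astype(np.float32)*1000); print("box rect",r,"z",np.median(P[box&(P[...,2]>.041)&(P[...,2]<.049)][:,2]))
    ring=P[box&(P[...,2]>.053)&(P[...,2]<.064)]; print("ring z",np.median(ring[:,2]))
    c=np.array([.582,-.24,.105]); u,v=map(int,proj(f,c)); print("proj",u,v)
    x0,y0=max(u-90,0),max(v-75,0); save(f,name,(x0,y0,min(x0+180,640),min(y0+150,400)),sc); print("crop",x0,y0)
    return f
if __name__=="__main__":
    import sys; f=dial(sys.argv[1]); tray(f); plan([.582,-.239,.13])
    for r in robot.masks_of("start_top",f)[:2]:
        q=f["P"][r["region"]&f["ok"]]; print("start",round(r["p"],2),len(q),((q.min(0)+q.max(0))/2).round(4),np.ptp(q,axis=0).round(3))
E
python3 d.py d1.png
```

```text
knob top 988 [ 0.5835 -0.2369  0.1035] [0.035 0.033 0.007]
box rect ((574.4691162109375, -274.01202392578125), (188.49501037597656, 119.13616180419922), 76.39010620117188) z 0.04421188573948809
ring z 0.05879978866161123
proj 324 101
crop 234 26
tray rect ((355.8704528808594, -279.74383544921875), (180.73599243164062, 101.676513671875), 84.66244506835938)
tcp [ 0.495  -0.2408  0.2313] zaxis [ 0.001 -1.    -0.   ] yaxis [ 1.     0.001 -0.001] xaxis [-0.001  0.    -1.   ] F [0.7 0.4 0.8] w 52.5 t 30.5
dp units total [ 4.05  3.48 -0.07] per row/8 [ 0.506  0.435 -0.008]
start 0.91 531 [ 0.5609 -0.33    0.0621] [0.027 0.03  0.014]
start 0.49 1015 [ 0.5822 -0.2359  0.0823] [0.034 0.037 0.049]
```

View pics/d1.png

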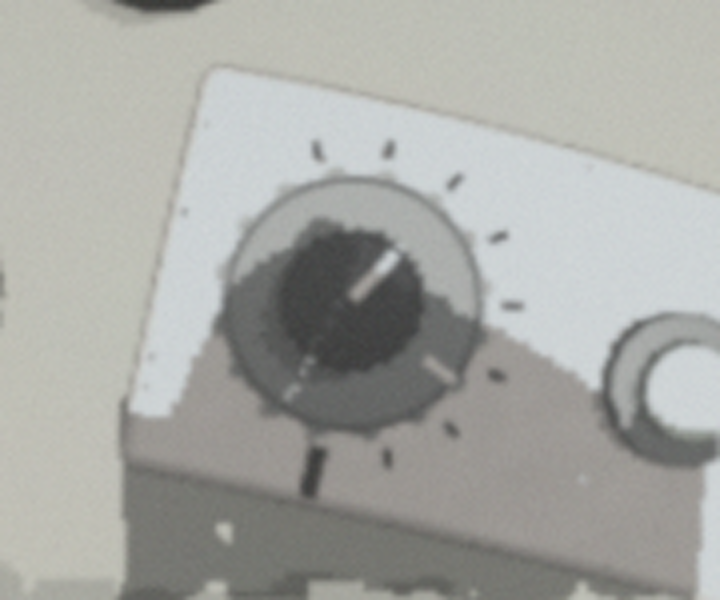

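The knob's white line runs from (350,297) to (397,255) in the crop. The long bar is at (313,472) and the ring mark at (440,370). I'll work out the turn exactly and move over the knob.

```bash
cat >> d.py <<'E'
def ray(f,u,v,z):
    x=(u-f["cx"])/f["fx"]; y=(v-f["cy"])/f["fy"]; r=np.hypot(x,y); a=np.array([np.sin(r)*x/r,np.sin(r)*y/r,np.cos(r)])
    d=f["T"][:3,:3]@a; o=f["T"][:3,3]; return (o+d*(z-o[2])/d[2])[:2]
E
python3 - <<'E'
from d import *
f=wshot(); c=lambda x,y:(234+x/4,26+y/4)
az=lambda v:np.degrees(np.arctan2(v[1],v[0]))
ctr=ray(f,*c(350,300),.105); tip=ray(f,*c(398,253),.105); tail=ray(f,*c(352,297),.105)
bar=ray(f,*c(313,472),.045); rm=ray(f,*c(440,370),.059)
print(ctr,tip,az(tip-ctr),az(tip-tail),bar,az(bar-[.5834,-.2370]),rm,az(rm-[.5834,-.2370]),np.linalg.norm(rm-[.5834,-.2370]))
print(robot.sense()["joint_positions"]); plan([.5834,-.237,.16])
E
```

```text
[ 0.58122549 -0.23880736] [ 0.59217683 -0.24975924] -45.00142226880517 -45.658686061055995 [ 0.533594   -0.22773443] 169.46155534435937 [ 0.56309793 -0.26237416] -128.66358116810258 0.03249648714381321
[-5.16311982e-01 -4.11584280e-02  1.34890063e+00 -3.89642927e-04
  1.83435176e+00  1.05467257e+00]
tcp [ 0.4941 -0.2416  0.2318] zaxis [-0. -1.  0.] yaxis [ 1.    -0.    -0.001] xaxis [-0.001 -0.    -1.   ] F [-0.3  0.2  0.1] w 53.0 t 30.6
dp units total [ 2.87  3.57 -0.18] per row/8 [ 0.359  0.447 -0.023]
```

Call:
carry_out(
  commands=[
    {"dp": [0,0.5,0],"twist": -0.145,"grip": -0.2},
    {"dp": [0,0,0],"twist": -0.145,"grip": -0.2},
    {"dp": [0,0,0],"twist": -0.145,"grip": -0.2},
    {"dp": [0,0,0],"twist": -0.145,"grip": -0.2},
    {"dp": [0,0,0],"twist": -0.145,"grip": -0.2},
    {"dp": [0,0,0],"twist": -0.145,"grip": -0.2},
    {"dp": [0,0,0],"twist": -0.145,"grip": -0.2},
    {"dp": [0,0,0],"twist": -0.145,"grip": -0.2},
  ],
)

```text
clock: 31.4
ee_pos: [0.5061, -0.2421, 0.2322]
tcp_rot: [0.319, 1.547, -0.319]
ft_force: [-0.9, -0.6, -0.3]
width: 0.598
```

Call:
carry_out(
  commands=[
    {"dp": [0,0,0],"twist": -0.145,"grip": -0.2},
    {"dp": [0,0,0],"twist": -0.145,"grip": -0.2},
    {"dp": [0,0,0],"twist": -0.145,"grip": -0.2},
    {"dp": [0,0,0],"twist": -0.145,"grip": -0.2},
    {"dp": [0,0,0],"twist": -0.145,"grip": -0.2},
    {"dp": [0,0,0],"twist": -0.145,"grip": -0.2},
    {"dp": [0,0,0],"twist": -0.145,"grip": -0.2},
    {"dp": [0,0,0],"twist": -0.145,"grip": -0.2},
  ],
)

```text
clock: 32.2
ee_pos: [0.5061, -0.2421, 0.2322]
tcp_rot: [-0.59, 1.489, 0.589]
ft_force: [-0.2, 0.3, 1.1]
width: 0.598
```

```bash
python3 -c "
from d import *
print(robot.sense()['joint_positions'].round(3)); plan([.5835,-.237,.16]); plan([.5835,-.237,.070])"
```

```text
[-0.507 -0.012  1.32  -0.     1.834 -1.26 ]
tcp [ 0.5061 -0.2421  0.2322] zaxis [ 0.729  0.684 -0.   ] yaxis [-0.684  0.729 -0.   ] xaxis [ 0. -0. -1.] F [-0.2  0.3  1.1] w 52.6 t 32.2
dp units total [ 2.89 -1.97  2.4 ] per row/8 [ 0.361 -0.246  0.3  ]
tcp [ 0.5061 -0.2421  0.2322] zaxis [ 0.729  0.684 -0.   ] yaxis [-0.684  0.729 -0.   ] xaxis [ 0. -0. -1.] F [-0.2  0.3  1.1] w 52.6 t 32.2
dp units total [ 6.49 -1.97  2.4 ] per row/8 [ 0.811 -0.246  0.3  ]
```

Call:
carry_out(
  commands=[
    {"dp": [0.7,-0.66,0.8],"twist": 0,"grip": -0.2},
    {"dp": [0.7,-0.66,0.8],"twist": 0,"grip": -0.2},
    {"dp": [0.7,-0.65,0.8],"twist": 0,"grip": -0.2},
    {"dp": [0.7,0,0],"twist": 0,"grip": -0.2},
    {"dp": [0,0,0],"twist": 0,"grip": -0.2},
    {"dp": [0,0,0],"twist": 0,"grip": -0.2},
    {"dp": [0,0,0],"twist": 0,"grip": -0.2},
    {"dp": [0,0,0],"twist": 0,"grip": -0.2},
  ],
)

```text
clock: 33.0
ee_pos: [0.5847, -0.2371, 0.1639]
tcp_rot: [-0.587, 1.488, 0.583]
ft_force: [0.1, 0.6, -0.4]
width: 0.598
```

```bash
python3 -c "
from d import *
f=dial('d2.png',4); plan([.5835,-.237,.070])"
```

```text
knob top 1367 [ 0.5829 -0.2371  0.1032] [0.034 0.034 0.006]
box rect ((573.8818969726562, -273.91009521484375), (188.34117126464844, 118.52641296386719), 76.41848754882812) z 0.044185045527975364
ring z 0.05891329325457745
proj 319 218
crop 229 143
tcp [ 0.5847 -0.237   0.1636] zaxis [0.733 0.681 0.001] yaxis [-0.681  0.733 -0.002] xaxis [ 0.002 -0.001 -1.   ] F [0.3 0.1 0.7] w 53.2 t 33.05
dp units total [ 3.75  0.04 -0.04] per row/8 [ 0.468  0.005 -0.005]
```

Call:
carry_out(
  commands=[
    {"dp": [1,0.05,-0.05],"twist": 0,"grip": -0.2},
    {"dp": [1,0,0],"twist": 0,"grip": -0.2},
    {"dp": [0.8,0,0],"twist": 0,"grip": -0.2},
    {"dp": [0.5,0,0],"twist": 0,"grip": -0.2},
    {"dp": [0.4,0,0],"twist": 0,"grip": -0.2},
    {"dp": [0,0,0],"twist": 0,"grip": -0.2},
    {"dp": [0,0,0],"twist": 0,"grip": -0.2},
    {"dp": [0,0,0],"twist": 0,"grip": 0.2},
  ],
  force=8,
)

```text
clock: 33.85
ee_pos: [0.5835, -0.2368, 0.0709]
tcp_rot: [-0.587, 1.489, 0.584]
ft_force: [0.3, -0.9, 0.6]
width: 0.542
```

Call:
carry_out(
  commands=[
    {"dp": [0,0,0],"twist": 0,"grip": 1},
    {"dp": [0,0,0],"twist": 0,"grip": 1},
    {"dp": [0,0,0],"twist": 0,"grip": 1},
    {"dp": [0,0,0],"twist": 0,"grip": 1},
    {"dp": [0,0,0],"twist": 0,"grip": 1},
    {"dp": [0,0,0],"twist": 0,"grip": 1},
    {"dp": [0,0,0],"twist": 0.05,"grip": 1},
    {"dp": [0,0,0],"twist": 0.05,"grip": 1},
  ],
)

```text
clock: 34.65
ee_pos: [0.5834, -0.2365, 0.0702]
tcp_rot: [-0.507, 1.509, 0.506]
ft_force: [1.6, 1.8, 5.0]
width: 0.377
```

```bash
python3 -c "
from d import *
f=dial('d2.png',4); plan([.5835,-.237,.070]); print(robot.sense()['ft_torque'])"
```

```text
knob top 3859 [ 0.5782 -0.233   0.106 ] [0.048 0.043 0.012]
box rect ((574.2025756835938, -273.58660888671875), (188.2810516357422, 119.0685043334961), 76.90373992919922) z 0.04420755943964011
ring z 0.05906030867992089
proj 318 289
crop 228 214
tcp [ 0.5834 -0.2365  0.0702] zaxis [0.799 0.601 0.001] yaxis [-0.601  0.799 -0.001] xaxis [ 0.002 -0.    -1.   ] F [0.9 1.  4.3] w 32.9 t 34.7
dp units total [ 0.01 -0.02 -0.01] per row/8 [ 0.001 -0.002 -0.001]
[ 0.18267258 -0.31024286 -0.05556256]
```

View pics/d2.png

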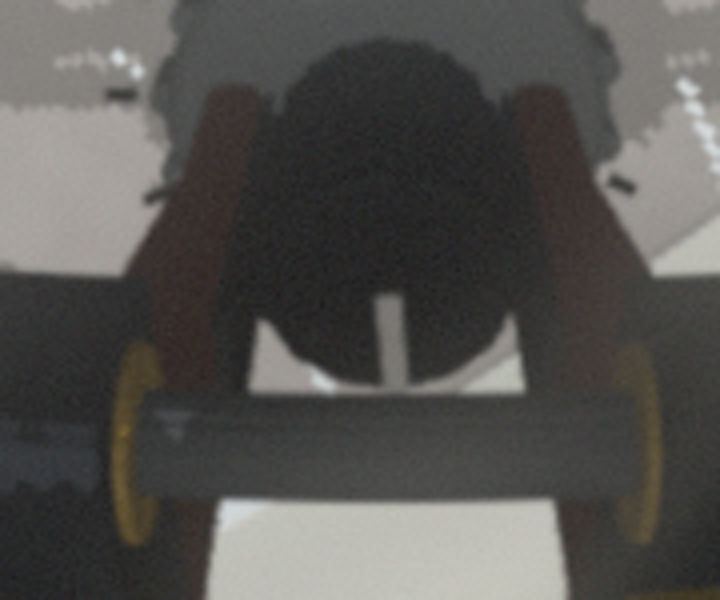

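The knob is held. Its line shows at (392,340), close to the tool's -y, so it follows the grip. I'll turn it the remaining 2.48 rad.

Call:
carry_out(
  commands=[
    {"dp": [0,0,0],"twist": 0.1,"grip": 1},
    {"dp": [0,0,0],"twist": 0.14,"grip": 1},
    {"dp": [0,0,0],"twist": 0.14,"grip": 1},
    {"dp": [0,0,0],"twist": 0.14,"grip": 1},
    {"dp": [0,0,0],"twist": 0.14,"grip": 1},
    {"dp": [0,0,0],"twist": 0.14,"grip": 1},
    {"dp": [0,0,0],"twist": 0.14,"grip": 1},
    {"dp": [0,0,0],"twist": 0.14,"grip": 1},
  ],
)

```text
clock: 35.5
ee_pos: [0.5841, -0.2364, 0.0702]
tcp_rot: [0.341, 1.54, -0.341]
ft_force: [5.2, 0.7, 3.7]
width: 0.374
```

Call:
carry_out(
  commands=[
    {"dp": [0,0,0],"twist": 0.14,"grip": 1},
    {"dp": [0,0,0],"twist": 0.14,"grip": 1},
    {"dp": [0,0,0],"twist": 0.14,"grip": 1},
    {"dp": [0,0,0],"twist": 0.14,"grip": 1},
    {"dp": [0,0,0],"twist": 0.14,"grip": 1},
    {"dp": [0,0,0],"twist": 0.14,"grip": 1},
    {"dp": [0,0,0],"twist": 0.14,"grip": 1},
    {"dp": [0,0,0],"twist": 0.14,"grip": 1},
  ],
)

```text
clock: 36.3
ee_pos: [0.5845, -0.237, 0.0702]
tcp_rot: [1.199, 1.212, -1.196]
ft_force: [6.2, -2.0, 2.1]
width: 0.377
```

Call:
carry_out(
  commands=[
    {"dp": [0,0,0],"twist": 0.14,"grip": 1},
    {"dp": [0,0,0],"twist": 0.14,"grip": 1},
    {"dp": [0,0,0],"twist": 0,"grip": 1},
    {"dp": [0,0,0],"twist": 0,"grip": 1},
    {"dp": [0,0,0],"twist": 0,"grip": 1},
    {"dp": [0,0,0],"twist": 0,"grip": 1},
    {"dp": [0,0,0],"twist": 0,"grip": 1},
    {"dp": [0,0,0],"twist": 0,"grip": 1},
  ],
)

```text
clock: 37.1
ee_pos: [0.5845, -0.2372, 0.0702]
tcp_rot: [1.399, 1.071, -1.395]
ft_force: [6.2, -2.6, 3.2]
width: 0.375
```

```bash
python3 -c "
from d import *
f=dial('d3.png',4); plan([.5835,-.237,.070]); print(robot.sense()['ft_torque'])"
```

```text
knob top 3916 [ 0.5847 -0.2401  0.106 ] [0.035 0.053 0.012]
box rect ((575.2648315429688, -274.0830383300781), (188.07766723632812, 118.17469024658203), 76.97367095947266) z 0.04432373028435127
ring z 0.05883985988990631
proj 330 287
crop 240 212
tcp [ 0.5845 -0.2372  0.0702] zaxis [-0.256 -0.967  0.001] yaxis [ 0.967 -0.256  0.005] xaxis [ 0.004 -0.002 -1.   ] F [ 6.2 -1.8  2.6] w 32.7 t 37.15
dp units total [ 0.01 -0.04  0.  ] per row/8 [ 0.001 -0.005  0.   ]
[-0.18729143 -1.06222419 -0.05116286]
```

Call:
carry_out(
  commands=[
    {"dp": [0,0,0],"twist": 0,"grip": -0.2},
    {"dp": [0,0,0],"twist": 0,"grip": -0.2},
    {"dp": [0,0,0],"twist": 0,"grip": -0.2},
    {"dp": [0,0,0],"twist": 0,"grip": -0.2},
    {"dp": [-1,0,0],"twist": 0,"grip": -0.2},
    {"dp": [-1,0,0],"twist": 0,"grip": -0.2},
    {"dp": [-1,0,0],"twist": 0,"grip": -0.2},
    {"dp": [-1,-0.7,0],"twist": 0,"grip": -0.2},
  ],
)

```text
clock: 37.95
ee_pos: [0.5662, -0.232, 0.1695]
tcp_rot: [1.398, 1.076, -1.398]
ft_force: [-0.3, 0.5, -0.4]
width: 0.603
```

Call:
carry_out(
  commands=[
    {"dp": [-1,-0.9,0],"twist": 0,"grip": -0.2},
    {"dp": [-1,-0.9,0],"twist": 0,"grip": -0.2},
    {"dp": [-0.5,-0.9,0],"twist": 0,"grip": -0.2},
    {"dp": [0,0,0],"twist": 0,"grip": -0.2},
    {"dp": [0,0,0],"twist": 0,"grip": -0.2},
    {"dp": [0,0,0],"twist": 0,"grip": -0.2},
    {"dp": [0,0,0],"twist": 0,"grip": -0.2},
    {"dp": [0,0,0],"twist": 0,"grip": -0.2},
  ],
)

```text
clock: 38.75
ee_pos: [0.5009, -0.2146, 0.2305]
tcp_rot: [1.398, 1.077, -1.399]
ft_force: [1.2, 0.5, 0.4]
width: 0.595
```

```bash
python3 d.py d4.png
```

```text
knob top 987 [ 0.5832 -0.2375  0.1035] [0.033 0.033 0.007]
box rect ((574.248779296875, -273.8287353515625), (188.5923309326172, 119.02896118164062), 76.6341552734375) z 0.044238970936736066
ring z 0.05887663702168894
proj 328 102
crop 238 27
tray rect ((356.3947448730469, -279.952392578125), (181.11964416503906, 101.24934387207031), 84.68315887451172)
tcp [ 0.5009 -0.2146  0.2308] zaxis [-0.257 -0.966 -0.   ] yaxis [ 0.966 -0.257 -0.002] xaxis [-0.002  0.001 -1.   ] F [ 0.6  0.2 -0.6] w 52.9 t 38.8
dp units total [4.03 3.39 0.11] per row/8 [0.503 0.424 0.014]
start 0.87 469 [ 0.5615 -0.3279  0.063 ] [0.025 0.026 0.011]
```

View pics/d4.png

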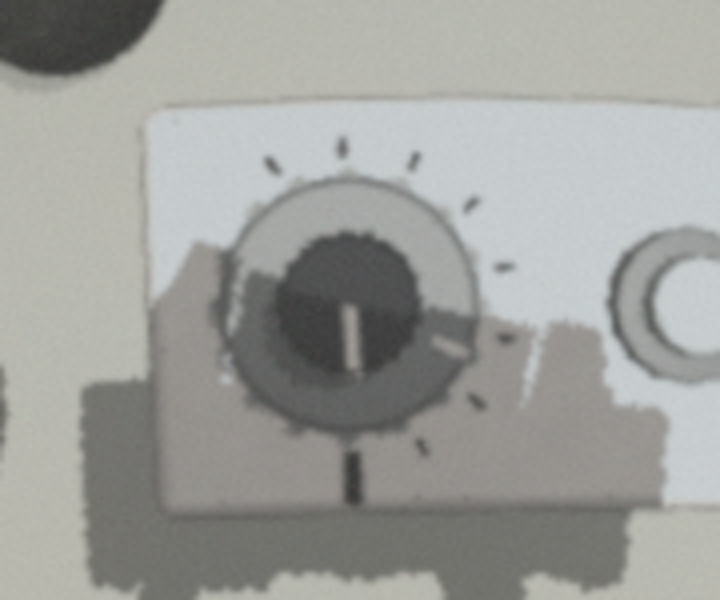

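Run:
```python
from d import *
f=wshot(); c=lambda x,y:(238+x/4,27+y/4)
az=lambda v:np.degrees(np.arctan2(v[1],v[0]))
im=f["pixels"][27:177,238:418].astype(int).sum(2)
# line pixels: bright inside knob top disc
v,u=np.mgrid[0:150,0:180]; m=((u-87)**2+(v-76)**2<15**2)&(im>330); pts=np.array([ray(f,238+a,27+b,.105) for a,b in zip(u[m],v[m])]); 
mu=pts.mean(0); w=np.linalg.svd(pts-mu)[2][0]; w=w if w[0]<0 else -w
print("line",len(pts),az(w),"from centre",az(mu-ray(f,*c(348,303),.105)))
o=ray(f,*c(350,305),.059); bar=ray(f,*c(352.5,478),.045); rm=ray(f,*c(450,346),.059)
print("bar az",az(bar-ray(f,*c(350,305),.045)),bar,"ring",rm,az(rm-[.5834-.0022,-.2370-.0019]), "o",o)
```

```text
line 50 168.8276898747534 from centre 167.44686827330202
bar az 165.873760826576 [ 0.53535389 -0.22607107] ring [ 0.56525393 -0.26083194] -126.0198017411352 o [ 0.58258458 -0.23790322]
```

The white line at (350,340) points at the long bar at (352,478), about 2° short, and the ring looks unmoved. Next is the start button.

Call:
carry_out(
  commands=[
    {"dp": [0,0.87,0.94],"twist": 0,"grip": 1},
    {"dp": [0,0.87,0.94],"twist": 0,"grip": 1},
    {"dp": [0,0.87,0.94],"twist": 0,"grip": 1},
    {"dp": [1,0.89,0.95],"twist": 0,"grip": 1},
    {"dp": [1,0,0],"twist": 0,"grip": 1},
    {"dp": [1,0,0],"twist": 0,"grip": 1},
    {"dp": [1,0,0],"twist": 0,"grip": 1},
    {"dp": [0.8,0,0],"twist": 0,"grip": 1},
  ],
)

```text
clock: 39.7
ee_pos: [0.5606, -0.3281, 0.1096]
tcp_rot: [1.398, 1.077, -1.399]
ft_force: [-0.1, -0.4, -0.7]
width: 0.007
```

Call:
carry_out(
  commands=[
    {"dp": [0,0,0],"twist": 0,"grip": 1},
    {"dp": [0,0,0],"twist": 0,"grip": 1},
    {"dp": [0,0,0],"twist": 0,"grip": 1},
    {"dp": [0,0,0],"twist": 0,"grip": 1},
    {"dp": [0,0,0],"twist": 0,"grip": 1},
    {"dp": [0,0,0],"twist": 0,"grip": 1},
    {"dp": [0,0,0],"twist": 0,"grip": 1},
    {"dp": [0,0,0],"twist": 0,"grip": 1},
  ],
)

```text
clock: 40.5
ee_pos: [0.561, -0.3282, 0.1119]
tcp_rot: [1.398, 1.075, -1.398]
ft_force: [-0.1, -0.3, 0.7]
width: 0.003
```

Run:
```python
from d import *
f=wshot(); P=f["P"]; plan([.5611,-.3283,.062])
q=P[f["ok"]&(np.hypot(P[...,0]-.5611,P[...,1]+.3283)<.022)&(P[...,2]>.03)&(P[...,2]<.08)]
print(len(q),np.histogram(q[:,2],bins=np.arange(.03,.081,.003)))
t=q[q[:,2]>.064]; print(((t.min(0)+t.max(0))/2).round(4),np.ptp(t,axis=0).round(3))
save(f,"b1.png")
```

```text
tcp [ 0.561  -0.3282  0.1119] zaxis [-0.257 -0.966  0.   ] yaxis [ 0.966 -0.257 -0.   ] xaxis [-0. -0. -1.] F [-0.3  0.1 -0.4] w 0.7 t 40.55
dp units total [2.   0.01 0.  ] per row/8 [0.249 0.001 0.   ]
2281 (array([  0,   0,   0,   0,  20,  13,  17,  15, 946, 203,  52, 387, 628,
         0,   0,   0]), array([0.03 , 0.033, 0.036, 0.039, 0.042, 0.045, 0.048, 0.051, 0.054,
       0.057, 0.06 , 0.063, 0.066, 0.069, 0.072, 0.075, 0.078]))
[ 0.5622 -0.3283  0.0661] [0.027 0.027 0.004]
```

View pics/b1.png

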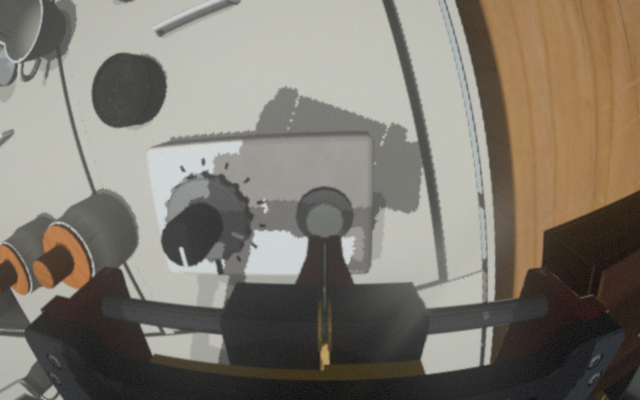

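The closed fingertips are over the button at (325,215), whose top is at about 0.0675. Both jar stoppers at (65,250) and (15,270) are still in place, so I'll press now.

Call:
carry_out(
  commands=[
    {"dp": [0.8,0.02,0],"twist": 0,"grip": 1},
    {"dp": [0.6,0,0],"twist": 0,"grip": 1},
    {"dp": [0.3,0,0],"twist": 0,"grip": 1},
    {"dp": [0.2,0,0],"twist": 0,"grip": 1},
    {"dp": [0.1,0,0],"twist": 0,"grip": 1},
    {"dp": [0.02,0,0],"twist": 0,"grip": 1},
    {"dp": [0,0,0],"twist": 0,"grip": 1},
    {"dp": [0,0,0],"twist": 0,"grip": 1},
  ],
)

```text
clock: 41.35
ee_pos: [0.5617, -0.3285, 0.0623]
tcp_rot: [1.398, 1.074, -1.398]
ft_force: [-2.5, 2.1, 3.2]
width: 0.007
```

Call:
carry_out(
  commands=[
    {"dp": [0.05,0,0],"twist": 0,"grip": 1},
    {"dp": [0.05,0,0],"twist": 0,"grip": 1},
    {"dp": [0,0,0],"twist": 0,"grip": 1},
    {"dp": [0,0,0],"twist": 0,"grip": 1},
    {"dp": [0,0,0],"twist": 0,"grip": 1},
    {"dp": [0,0,0],"twist": 0,"grip": 1},
    {"dp": [0,0,0],"twist": 0,"grip": 1},
    {"dp": [0,0,0],"twist": 0,"grip": 1},
  ],
)

```text
clock: 42.15
ee_pos: [0.5619, -0.3286, 0.0612]
tcp_rot: [1.398, 1.073, -1.397]
ft_force: [-5.0, 2.8, 11.4]
width: 0.006
```

The force reached 11 N, so the button has bottomed out. I'll retreat and check everything.

Call:
carry_out(
  commands=[
    {"dp": [-1,0,0],"twist": 0,"grip": 1},
    {"dp": [-1,0,0],"twist": 0,"grip": 1},
    {"dp": [-1,0,0],"twist": 0,"grip": 1},
    {"dp": [-1,-0.4,0],"twist": 0,"grip": 1},
    {"dp": [-1,-0.4,-0.8],"twist": 0,"grip": 1},
    {"dp": [-1,-0.4,-0.8],"twist": 0,"grip": 1},
    {"dp": [-1,-0.4,-0.8],"twist": 0,"grip": 1},
    {"dp": [-1,-0.4,-0.8],"twist": 0,"grip": 1},
  ],
)

```text
clock: 42.95
ee_pos: [0.5339, -0.2376, 0.2593]
tcp_rot: [1.399, 1.074, -1.398]
ft_force: [-0.1, 0.5, -0.3]
width: 0.006
```

Call:
carry_out(
  commands=[
    {"dp": [-1,0,-0.8],"twist": 0,"grip": 1},
    {"dp": [-1,0,-0.8],"twist": 0,"grip": 1},
    {"dp": [0,0,-0.8],"twist": 0,"grip": 1},
    {"dp": [0,0,0],"twist": 0,"grip": 1},
    {"dp": [0,0,0],"twist": 0,"grip": 1},
    {"dp": [0,0,0],"twist": 0,"grip": 1},
    {"dp": [0,0,0],"twist": 0,"grip": 1},
    {"dp": [0,0,0],"twist": 0,"grip": 1},
  ],
)

```text
clock: 43.75
ee_pos: [0.549, -0.1809, 0.3083]
tcp_rot: [1.399, 1.075, -1.4]
ft_force: [0.6, 0.3, 0.4]
width: 0.004
```

```bash
python3 -c "
from d import *
f=survey('end.png'); rims(f); plan([.5,-.2,.3]); P=f['P']
q=P[f['ok']&(np.hypot(P[...,0]-.5615,P[...,1]+.3283)<.016)&(P[...,2]>.05)&(P[...,2]<.08)]; print('btn top',np.percentile(q[:,2],[50,90,98]))"
```

```text
brown 1177 [513.  79.] topc [ 0.5997 -0.4932  0.0556] topmean [ 0.6088 -0.4936  0.0551] ext [ 0.463 -0.5    0.049] [ 0.737 -0.486  0.059]
brown 1578 [241. 160.] topc [ 0.5911 -0.0818  0.1163] topmean [ 0.5907 -0.0824  0.1169] ext [ 0.558 -0.113  0.08 ] [ 0.623 -0.05   0.119]
brown 1059 [161. 184.] topc [0.5943 0.0472 0.1169] topmean [0.5945 0.0467 0.117 ] ext [0.563 0.015 0.081] [0.626 0.076 0.119]
brown 178 [528. 252.] topc [ 0.3152 -0.4942  0.0556] topmean [ 0.3147 -0.4938  0.0555] ext [ 0.269 -0.5    0.053] [ 0.361 -0.488  0.058]
brown 450 [430. 252.] topc [ 0.347  -0.311   0.0608] topmean [ 0.347  -0.311   0.0608] ext [ 0.321 -0.35   0.026] [ 0.385 -0.291  0.061]
brown 981 [387. 264.] topc [ 0.3601 -0.2377  0.0615] topmean [ 0.3604 -0.2374  0.0623] ext [ 0.312 -0.271  0.007] [ 0.393 -0.203  0.064]
jar 0.55 201 bbox c [ 0.5913 -0.0935] fit (array([ 0.59055402, -0.08153435]), np.float64(0.035231093576949556)) size [0.07  0.052]
rim 1652 [ 0.5909 -0.082   0.0777] [0.071 0.071 0.015] [ 0.5908 -0.0825]
rim 1212 [0.594  0.0457 0.078 ] [0.072 0.067 0.016] [0.5943 0.0452]
tcp [ 0.549  -0.1807  0.3086] zaxis [-0.258 -0.966  0.   ] yaxis [ 0.966 -0.258 -0.   ] xaxis [-0.  0. -1.] F [ 0.  -0.3 -0.5] w 0.4 t 43.85
dp units total [ 0.35 -1.7   1.25] per row/8 [ 0.043 -0.212  0.157]
btn top [0.06569192 0.06715479 0.06778798]
```

View pics/end.png

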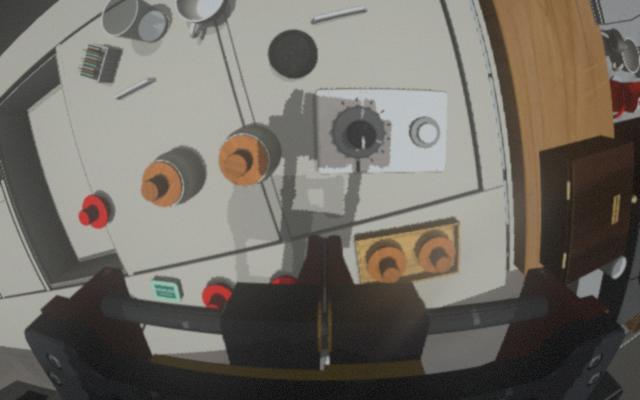

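The final view shows both jars stoppered at (162,185) and (244,160), two stoppers upright in the tray at (386,262) and (437,252), and the knob's line pointing at the bar at (360,140). The button is back up.

```bash
python3 -c "
from plant import robot
print(robot.hand_in()); print(robot.sense()['clock'])"
```

```text
the job is handed in; nothing more can be done
None
the job is handed in; nothing more can be done
```

The job is done and handed in, with the last clock reading at about 44 s. The hand-in reports no verdict.

What I did, in order:
- **Jars:** this start had two jars, and each got a brown stopper.
- **Spare stoppers:** the other two went into the tray.
- **Knob:** I gripped only the inner knob and turned it about 2.58 rad clockwise.
- **Start button:** I pressed it last, until it bottomed out at about 11 N and 6 mm.

What the last checks showed:
- **Jar stoppers:** centred on the rims within about 2 mm, with their tops at 0.118–0.119 m, which is the seated height.
- **Tray stoppers:** both upright inside the walls. The far one was only partly visible in the final view.
- **Inner knob:** the line read about 2° (0.03–0.04 rad) short of the long bar, measured just before the button press. The limit is 0.12 rad.
- **Button:** sprang back up to 0.0678 m.
- **Arm and other objects:** the arm ended clear. The red look-alikes and the bystanders were not handled. The jug was out of the final view.

One reading disagreed slightly: two images put the ring mark about 2.7 mm apart, against a 4 mm limit. The knob's centre also shifted by about 2 mm between the same images, and the mark's angle agreed within about 3°. I put this down to camera error, not the ring turning, but I did not confirm it separately.

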